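Stand the fallen key fobs in their bays

TASK

The three bronze key fobs on the reception desk have been knocked over. Stand each one upright, wire eye on top, in the bay lined in the colour of its enamel band under the brass key rail (both red ones share the red bay), setting them down rather than dropping them, and let go. Leave the bell, the glass paperweight and the pen cup where they are.

Things in the scene. Friction and masses are not known exactly. Their poses are not given: they have to be found in the camera images.
- fob_red_a: bronze key fob, red enamel band: square bar 36x36 mm, 75 mm tall, plus a wire eye on top (17 tall, 19 wide along y, 4.4 thick). 0.2-0.45 kg, centre of mass mid-bar. Origin: centre of the flat foot; z runs from foot to eye. Starts lying on a side face: z level, eye end roughly to the robot's right (-y), turned up to 0.8 rad towards it or 0.35 rad away, own x up, origin 18 mm above the desk
- fob_red_b: bronze key fob, red enamel band: square bar 36x36 mm, 75 mm tall, plus a wire eye on top (17 tall, 19 wide along y, 4.4 thick). 0.2-0.45 kg, centre of mass mid-bar. Origin: centre of the flat foot; z runs from foot to eye. Starts lying on a side face: z level, eye end roughly to the robot's right (-y), turned up to 0.8 rad towards it or 0.35 rad away, own x up, origin 18 mm above the desk
- fob_green: bronze key fob, green enamel band: square bar 36x36 mm, 75 mm tall, plus a wire eye on top (17 tall, 19 wide along y, 4.4 thick). 0.2-0.45 kg, centre of mass mid-bar. Origin: centre of the flat foot; z runs from foot to eye. Starts lying on a side face: z level, eye end roughly to the robot's right (-y), turned up to 0.8 rad towards it or 0.35 rad away, own x up, origin 18 mm above the desk
- bay_red: low open walnut tray lined in red felt, fixed: outside 90 (x) by 160 mm (y), 10 mm tall, walls 5 mm, floor 80x150 mm, 5 mm above the desk. Origin: centre of its underside; y runs along the rail, x away from the robot. The two bays lie end to end under the rail, centres 170 mm apart, left/right varies
- bay_green: low open walnut tray lined in green felt, fixed: outside 90 (x) by 160 mm (y), 10 mm tall, walls 5 mm, floor 80x150 mm, 5 mm above the desk. Origin: centre of its underside; y runs along the rail, x away from the robot. The two bays lie end to end under the rail, centres 170 mm apart, left/right varies
- rail: brass key rail, fixed: level bar 12 mm thick, axis 180 mm above the desk, along its own y from -260 to 260 mm, straight over the middle line of both bays; 12 mm posts with 44 mm feet at the ends, tiny hooks reach 22 mm to the far side. A tool pointing straight down into a bay would strike the bar: lean it. Origin: on the desk under the bar's middle; x away from the robot
- bell: brass reception bell with a domed top and black foot, loose bystander, 68 mm in diameter and 54 mm tall; origin: centre of its underside
- paperweight: green glass paperweight, a low dome, loose bystander, 66 mm in diameter and 40 mm tall; origin: centre of its underside
- pen_cup: black enamel pen cup with three pens stuck fast in it, loose bystander, 66 mm in diameter, cup 95 mm tall, pens to 140 mm; origin: centre of its underside

How it is judged:
By the outcome, as a careful person would: the job done as asked, in the order asked, and still so for the second after the job is handed in, with the robot touching nothing.
It also fails if it takes over 72 s, if anything falls off the work surface, if the arm or the gripper's body presses on something with over 40 N, if the wrist force passes 120 N, or if a joint passes its speed limit or range.

ROBOT

A 6-joint arm with a two-finger parallel gripper is mounted at the origin on the work surface. World frame = base frame: x ahead of the robot, y to its left, z up, the work surface at z = 0. Lengths are in mm, angles in rad, forces in N, time in s.
With the tool pointing down it reaches from about 350 to 775 mm from the base axis. Payload 7.3 kg.
Tool frame: the origin (TCP) lies between the finger pads, 19 mm behind the fingertips; this is the grasp point; z points along the fingers, y is the line along which they close (so a half turn about z gives the same grasp; the last joint's range is limited). The gripper opens to 92 mm and grips with 3 to 60 N. Pads are 19 mm wide; open, the fingers measure 130 mm over their backs; the gripper's body (75 mm by 190 mm) begins 47 mm behind the grasp point.
Start: joints at [-1.371, 0.342, 1.524, -0, 1.275, -0.146], TCP at [177.971, -493.933, 245.541] pointing down, gripper open.
Joint ranges: [-2.53, 2.53], [-0.77, 2.02], [0.04, 2.7], [-1, 4.14], [0.28, 2.66], [-3.11, 3.11]. Speed limits (rad/s): [2.57, 2.57, 3.14, 3.14, 3.14, 3.14].

INTERFACE

Orientations are given as [roll, pitch, yaw] about the fixed x, y, z axes, in that order (R = Rz(yaw) Ry(pitch) Rx(roll)).
In Python, from plant import get_obs, optics, ticket, finder gives the robot as it stands.
- The arm moves only by the tool send_rows, never from a script. Its arguments are lists of equal length, an entry for each row: "offset": the shift along the tool's x, y, z scaled (see below), a list of three; "delta_rot": the turn, a rotation vector about the tool's x, y, z scaled (see below), a list of three. In form: {"offset": [[dx, dy, dz], ...], "delta_rot": [[rx, ry, rz], ...]}. A call has 1 to 8 rows; each row is the pose to reach, as a shift and turn from the pose commanded when the call began, along the tool's axes at that moment, turning the shorter way round; what a row does not reach only later rows make up. The controller multiplies each number of a shift by 120 mm and each number of a turn by 360 degrees. A row lasts 1/8 s, in which the tool goes at most 62.5 mm and 10.7 degrees, less where a joint would pass 70% of its speed; a pose out of reach is approached as far as the arm can. A call with a number of a shift or a turn outside -1 to 1 is refused whole. A call with a gripper value outside its range is refused whole. "grip" is the opening, from 0 (shut) to 1 (fully open), set as the call begins (left out, the last holds). The fingers move at their own pace and stop on an object; the grip force is fixed at half the most. Time passes only in rows, so rows that repeat a pose let the fingers close. It gives the time, the measured TCP pose, the force, the opening and the grip force at its end, in the units of the state.
- get_obs(): the state, without advancing time (a new reading comes with each control period).
- optics.capture(name): name is "scene" or "top" or "wrist"; returns the picture (420x560x3 uint8, red, green, blue); there is no depth.
- optics.get_calibration(name): a dict with "fx", "fy", "cx", "cy" (pixels), "k1" (the pictures are not rectified: a ray, as slopes to the right and down, at radius r is drawn at 1 + k1 r^2 times it, then the intrinsics apply), "world_from_camera" (4x4, takes a point from camera to world coordinates). Camera axes: x right, y down, z forward; pixel columns grow to the right and rows downward; lengths in mm; the calibration is good to about 2 mm. A picture is of the moment at which its call begins: read the wrist's pose just before it. get_calibration takes no time and is no camera call; for the wrist camera it gives the pose at the moment of the call.
- ticket.close_job(): hands the job in; it is judged then, once.
Trained networks look in the newest picture that a camera, given by its name, has taken for a name from the list of things; names that differ only in an ending like _2 or _b are one class to them, and where a whole thing is asked for, a point or a joint stands for the part that bears it (a point fixed in the world has none). Each returns a list of dicts, best first, with "confidence" (0 to 1); they miss things now and then, are a little off and sometimes report something else, mostly with a low value. They report only what shows in the picture. A call takes as long as a camera call.
- finder.boxes_of(target, camera): "box" ([left, top, right, bottom] in pixels, round what is visible of it).
- finder.silhouettes(target, camera): "region" (420x560 bool, what is visible of it) and "box" ([left, top, right, bottom] in pixels, round what is visible of it).
- finder.pinpoint(target, camera): "uv" ([column, row] in pixels: a listed point, or the origin of a listed thing).
The state is a dict: "time": time; "joint_positions": joint angles; "dq": joint speeds; "tau": joint torques, N m; "tool_pos": TCP position; "tcp_rot": TCP orientation; "contact_force": force on the tool from outside, world axes, zero at the start; "moment": the same for the moment, N m; "grip_width": finger opening in mm; "finger_force": force on a finger pad.
Only numpy, scipy, OpenCV 4.12 (cv2) and the standard library are available. Lean on these libraries where they do the work, as an engineer would, in place of code of your own. Each camera call takes 0.05 s, during which the arm holds its last target. There are 200 camera calls.

## Working session

There is one attempt and no reset: what is moved stays moved. The work goes in short steps, Python scripts to look and compute and a tool call to move; the robot and the scene stay as the last step left them, time stands still between calls to the robot, and variables do not carry over. Pictures are saved under pics/ and viewed, at most 10 in all, crops included, and the job is handed in when it is done.

Besides the shell and the picture viewer there is one more tool, called after "Request:" by a JSON object that holds its "api" and its "payload", one argument or row to a line. send_rows: Moves the arm, as the interface text tells. Its arguments: {"type":"object","properties":{"offset":{"type":"array"},"delta_rot":{"type":"array"},"grip":{"type":"number"}},"required":["offset","delta_rot"]}

```bash
ls; mkdir -p pics
python3 - <<'E'
from plant import get_obs, optics, ticket, finder
import cv2, numpy as np
print(get_obs())
for n in ["scene","top"]:
    im=optics.capture(n); cv2.imwrite(f"pics/{n}0.png",im[:,:,::-1])
    print(n,optics.get_calibration(n))
    for t in ["fob_red_a","fob_green","bay_red","bay_green","rail","bell","paperweight","pen_cup"]:
        print(t,[(np.round(d["uv"]).tolist(),round(d["confidence"],2)) for d in finder.pinpoint(t,n)][:4],[(np.round(d["box"]).tolist(),round(d["confidence"],2)) for d in finder.boxes_of(t,n)][:4])
E
```

```text
pics
{'time': 0.0, 'joint_positions': array([-1.37102088e+00,  3.42697280e-01,  1.52502109e+00,  8.13087769e-06,
        1.27537981e+00, -1.46017088e-01]), 'dq': array([ 0.00090424,  0.00195339, -0.00291918, -0.00050908, -0.00201567,
        0.00068677]), 'tau': array([-2.46486015e-03, -4.31256795e+01, -2.44222176e+01,  7.16584828e-02,
        5.60771464e-02, -1.44944620e-04]), 'tool_pos': array([ 177.88420076, -493.54666711,  244.85672014]), 'tcp_rot': array([-3.14010429e+00, -2.26743383e-04,  3.45789989e-01]), 'contact_force': array([ 0.21753027,  1.08181832, -0.40185308]), 'moment': array([-0.02463835, -0.075221  ,  0.016311  ]), 'finger_force': 0.0, 'grip_width': 92.00769848054114}
scene {'fx': 516.0070262892999, 'fy': 516.0070262892999, 'cx': 280.36374544395807, 'cy': 206.21781091256526, 'k1': -0.092403691468341, 'world_from_camera': array([[ 1.69002883e-01,  6.35695562e-01, -7.53212571e-01,
         1.43759923e+03],
       [ 9.85375194e-01, -1.25852070e-01,  1.14878123e-01,
        -9.23555371e+01],
       [-2.17658479e-02, -7.61611718e-01, -6.47668001e-01,
         8.13825860e
[... 1262 characters left out ...]
00e+00]])}
fob_red_a [([181.0, 260.0], 0.94), ([320.0, 248.0], 0.67), ([334.0, 149.0], 0.43)] [([178.0, 246.0, 229.0, 268.0], 0.65), ([313.0, 241.0, 357.0, 279.0], 0.58)]
fob_green [([321.0, 251.0], 0.7), ([441.0, 256.0], 0.61)] [([436.0, 246.0, 488.0, 265.0], 0.92)]
bay_red [([333.0, 147.0], 0.56)] [([294.0, 126.0, 374.0, 174.0], 0.84)]
bay_green [([251.0, 141.0], 0.93)] [([212.0, 115.0, 293.0, 164.0], 0.69)]
rail [] []
bell [([277.0, 210.0], 0.74)] [([261.0, 192.0, 296.0, 226.0], 0.59), ([382.0, 197.0, 414.0, 231.0], 0.2)]
paperweight [([398.0, 214.0], 0.67), ([181.0, 261.0], 0.67)] [([379.0, 196.0, 414.0, 230.0], 0.65)]
pen_cup [([104.0, 210.0], 0.9)] [([56.0, 189.0, 119.0, 229.0], 0.68)]
```

Run:
```python
import cv2
im=cv2.imread("pics/top0.png"); c=im[100:300,80:500]; c=cv2.resize(c,(800,381),interpolation=cv2.INTER_CUBIC); cv2.imwrite("pics/topc.png",c)
```

```text
(no output)
```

View pics/topc.png

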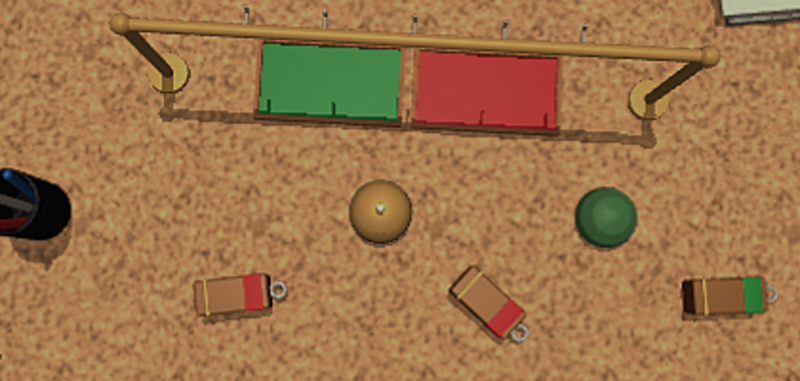

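View pics/scene0.png

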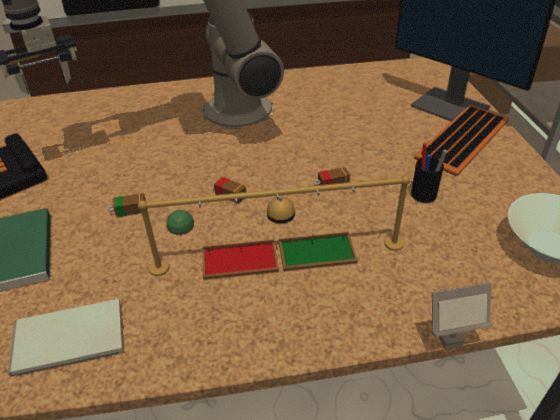

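```bash
cat > h.py <<'E'
import numpy as np, cv2
from scipy.optimize import minimize
from scipy.spatial.transform import Rotation as R
from plant import get_obs, optics, ticket, finder
def project(P,c):
    T=np.linalg.inv(c["world_from_camera"]); q=np.asarray(P)@T[:3,:3].T+T[:3,3]
    s=q[:,:2]/q[:,2:]; s=s*(1+c["k1"]*(s**2).sum(1,keepdims=True))
    return s*[c["fx"],c["fy"]]+[c["cx"],c["cy"]]
def ray(uv,c):
    s=(np.array(uv,float)-[c["cx"],c["cy"]])/[c["fx"],c["fy"]]; u=s.copy()
    for _ in range(8): u=s/(1+c["k1"]*(u**2).sum())
    W=c["world_from_camera"]; return W[:3,3],W[:3,:3]@np.append(u,1)
def onz(uv,c,z):
    o,d=ray(uv,c); return o+d*(z-o[2])/d[2]
def box(lo,hi): return np.array([[x,y,z] for x in(lo[0],hi[0]) for y in(lo[1],hi[1]) for z in(lo[2],hi[2])],float)
BAR=box((-18,-18,0),(18,18,75)); EYE=box((-2.2,-9.5,75),(2.2,9.5,92))
def draw(parts,c,k=4):
    m=np.zeros((420*k,560*k),np.uint8)
    for P in parts:
        h=cv2.convexHull(((project(P,c)+.5)*k).astype(np.float32)); cv2.fillPoly(m,[np.round(h).astype(np.int32)],1)
    return m>0
def fobR(a): # a: azimuth of fob z, own x up
    z=np.array([np.cos(a),np.sin(a),0]); x=np.array([0,0,1.]); return np.c_[x,np.cross(z,x),z]
def fitfob(masks,cams,p0):
    big=[cv2.resize(m.astype(np.uint8),None,fx=4,fy=4,interpolation=cv2.INTER_NEAREST)>0 for m in masks]
    def cost(p):
        M=fobR(p[2]/50); t=np.array([p[0],p[1],18]); s=0
        for b,c in zip(big,cams):
            d=draw([BAR@M.T+t,EYE@M.T+t],c); s+=1-(d&b).sum()/(d|b).sum()
        return s/len(big)
    p0=np.array([p0[0],p0[1],p0[2]*50]); r=minimize(cost,p0,method="Nelder-Mead",options=dict(initial_simplex=[p0,p0+[12,0,0],p0+[0,12,0],p0+[0,0,12]],xatol=.1,fatol=1e-4))
    return np.r_[r.x[:2],r.x[2]/50],r.fun
E
python3 - <<'E'
from h import *
S={}
for n in ["top","scene"]:
    optics.capture(n)
    S[n]=[d for t in("fob_red","fob_green") for d in (finder.silhouettes(t+"_a" if t=="fob_red" else t,n))]
ct,cs=[optics.get_calibration(n) for n in("top","scene")]
for d in S["top"]:
    m=d["region"]
    if d["confidence"]<.3: continue
    ys,xs=np.nonzero(m); p=onz((xs.mean(),ys.mean()),ct,25)
    best=min((fitfob([m],[ct],(p[0],p[1]+40,a)) for a in(-1.57,-2.1)),key=lambda r:r[1]); print("top",d["box"],round(d["confidence"],2),np.round(best[0],3),best[1])
    # match scene
    pr=project([[p[0],p[1],18]],cs)[0]
    L=[e for e in S["scene"] if np.hypot(*(np.mean(np.reshape(e["box"],(2,2)),0)-pr))<20]
    if L:
        b2=fitfob([L[0]["region"]],[cs],best[0]); b3=fitfob([m,L[0]["region"]],[ct,cs],best[0])
        print("  scene",np.round(b2[0],3),b2[1],"both",np.round(b3[0],3),b3[1])
im=cv2.imread("pics/top0.png"); hsv=cv2.cvtColor(im,cv2.COLOR_BGR2HSV)
for n,a in(("green",(50,120,60)),("red",(172,150,120))):
    m=cv2.inRange(hsv,a,(75,255,255) if n=="green" else (180,255,255))
    N,l,st,ce=cv2.connectedComponentsWithStats(m); st[0,4]=0
    i=np.argmax(st[:,4]); ys,xs=np.nonzero(l==i)
    c=cv2.boxPoints(cv2.minAreaRect(np.c_[xs,ys].astype(np.float32)))
    P=np.array([onz(q,ct,5)[:2] for q in c]); print(n,np.round(c,1).tolist(),np.round(P,1).tolist(),[np.linalg.norm(P[i]-P[i-1]).round(1) for i in(0,1)],P.mean(0).round(1))
print("rail ends",[onz((80+u/1.905,100+v/1.905),ct,180).round(1) for u,v in((120,22),(710,55))],"feet",[onz((80+u/1.905,100+v/1.905),ct,3).round(1) for u,v in((169,72),(648,99))])
for n,h,b in(("bell",54,[277,210]),("pap",0,[398,214]),("cup",0,[104,210])): print(n,onz(b,ct,0).round(0))
E
```

```text
top [316.6, 243.4, 358.1, 273.2] 0.73 [452.824 -34.419  -2.302] 0.16253363391753328
  scene [451.003 -37.216  -2.349] 0.29297173414820477 both [451.91  -34.746  -2.294] 0.23986216806205118
top [181.6, 246.3, 231.2, 268.0] 0.64 [428.248 237.068  -1.452] 0.06118189016051245
  scene [414.364 239.549  -1.295] 0.30809977848406045 both [427.516 236.736  -1.439] 0.1946452960867172
top [438.2, 244.7, 486.7, 264.0] 0.93 [ 435.377 -271.394   -1.502] 0.11332987551867224
  scene [ 429.861 -274.984   -1.442] 0.28002083876009376 both [ 437.054 -271.4     -1.558] 0.20263495964825118
green [[215.8000030517578, 158.89999389648438], [217.89999389648438, 121.9000015258789], [289.70001220703125, 126.0], [287.6000061035156, 163.0]] [[627.1, 180.7], [705.1, 178.4], [698.4, 29.3], [620.4, 32.9]] [np.float64(148.0), np.float64(78.1)] [662.7 105.3]
red [[319.0, 164.0], [319.0, 164.0], [311.0, 164.0], [311.0, 164.0]] [[619.2, -31.7], [619.2, -31.7], [619.0, -15.3], [619.0, -15.3]] [np.float64(16.5), np.float64(0.0)] [619.1 -23.5]
rail ends [array([670.9, 280.6, 180. ]), array([ 647.4, -241.5,  180. ])] feet [array([670.6, 279.3,   3. ]), array([ 647.1, -240.3,    3. ])]
bell [524.  53.   0.]
pap [ 518. -193.    0.]
cup [519. 405.   0.]
```

```bash
cat >> h.py <<'E'
AL=np.deg2rad(50)
def toolR(head,al=AL):
    h=np.array([np.cos(head),np.sin(head),0]); z=h*np.cos(al)-np.array([0,0,np.sin(al)]); x=h*np.sin(al)+np.array([0,0,np.cos(al)])
    return np.c_[x,np.cross(z,x),z]
def cur():
    o=get_obs(); return o["tool_pos"],R.from_euler("xyz",o["tcp_rot"]).as_matrix(),o
def rel(p,M,p0,M0):
    return np.round((M0.T@(np.array(p)-p0))/120,4).tolist(), np.round(R.from_matrix(M0.T@M).as_rotvec()/(2*np.pi),4).tolist()
E
python3 - <<'E'
from h import *
p,M,o=cur()
W=optics.get_calibration("wrist")["world_from_camera"]
print("cam in tool",(M.T@(W[:3,3]-p)).round(0),(M.T@W[:3,:3]).round(2).tolist())
G={"ra":(428,237,-1.45),"rb":(452.5,-34.6,-2.30),"g":(435.8,-271.4,-1.52)}
def wrist(q1,th,M):
    B=R.from_euler("z",q1)*R.from_euler("y",th); E=(B.inv()*R.from_matrix(M))
    a=E.as_euler("ZYZ"); return (a-[0,0,np.pi/2]).round(2)
for k,(x,y,a) in G.items():
    T=toolR(a+np.pi); t=np.array([x,y,24])+45*np.array([np.cos(a),np.sin(a),0]); w=t-T[:,2]*220
    print(k,t.round(1),"wrist",w.round(0),[wrist(np.arctan2(w[1],w[0]),th,T).tolist() for th in(1.7,2.0)], "hover",rel(t-T[:,2]*110,T,p,M))
print("check start",wrist(o["joint_positions"][0],1.866,M))
T=toolR(-.045);print("final",[wrist(0,th,T).tolist() for th in(1.7,2.0)])
E
```

```text
cam in tool [  79.    0. -138.] [[-0.0, -0.96, -0.29], [1.0, -0.0, -0.0], [0.0, -0.29, 0.96]]
ra [433.4 192.3  24. ] wrist [450.  52. 193.] [[0.7, 1.48, -0.09], [0.74, 1.25, -0.29]] hover ([3.8097, -4.0847, 1.1434], [0.0746, 0.0936, -0.2049])
rb [422.5 -68.2  24. ] wrist [ 328. -174.  193.] [[0.7, 1.32, 0.1], [0.78, 1.09, -0.11]] hover ([2.6016, -2.3674, 1.1437], [0.0276, 0.1088, -0.0756])
g [ 438.1 -316.3   24. ] wrist [ 445. -458.  193.] [[0.48, 1.96, -0.78], [0.44, 1.69, -0.92]] hover ([2.3696, -0.0941, 1.144], [0.0707, 0.0954, -0.1943])
check start [ 0.    1.28 -0.15]
final [[-0.04, 0.74, -4.65], [-0.07, 0.44, -4.62]]
```

```bash
sed -i 's/deg2rad(50)/deg2rad(42)/' h.py
cat >> h.py <<'E'
G={"ra":(428,237,-1.45),"rb":(452.5,-34.6,-2.30),"g":(435.8,-271.4,-1.52)}
S=38.
def grasp(k,s=S,h=24):
    x,y,a=G[k]; T=toolR(a+np.pi); return np.array([x,y,h])+s*np.array([np.cos(a),np.sin(a),0]),T
def show(*targets):
    p,M,o=cur(); print("t",o["time"].round(2),"p",p.round(1),"q",o["joint_positions"].round(2),"F",o["contact_force"].round(1),"w",o["grip_width"].round(1))
    for t,T in targets:
        d,r=rel(t,T,p,M); print("off",np.round(d,3).tolist(),"rot",np.round(r,3).tolist(),"mm",round(120*np.linalg.norm(d)),"deg",round(360*np.linalg.norm(r)))
E
python3 - <<'E'
from h import *
t,T=grasp("g"); h=t-T[:,2]*110
p,M,o=cur()
show((p+(h-p)*.4,T),(h,T))
E
```

```text
Traceback (most recent call last):
  File "h.py", line 46, in show
    p,M,o=cur(); print("t",o["time"].round(2),"p",p.round(1),"q",o["joint_positions"].round(2),"F",o["contact_force"].round(1),"w",o["grip_width"].round(1))
                           ^^^^^^^^^^^^^^^
AttributeError: 'float' object has no attribute 'round'
```

```bash
sed -i 's/o\["time"\].round(2)/round(o["time"],2)/; s/o\["grip_width"\].round(1)/round(float(o["grip_width"]),1)/' h.py
python3 - <<'E'
from h import *
t,T=grasp("g"); h=t-T[:,2]*110
p,M,o=cur()
show((p+(h-p)*.42,T),(h,T))
E
```

```text
t 2.0 p [ 178.  -493.9  245.5] q [-1.37  0.34  1.52  0.    1.28 -0.15] F [ 0.4 -0.  -0.1] w 91.7
off [0.991, -0.026, 0.518] rot [0.085, 0.114, -0.19] mm 134 deg 86
off [2.36, -0.062, 1.233] rot [0.085, 0.114, -0.19] mm 320 deg 86
```

Request:
{"api": "send_rows", "payload": {
  "offset": [
    [0.12,0,0.06],
    [0.25,0,0.13],
    [0.37,-0.01,0.19],
    [0.5,-0.01,0.26],
    [0.62,-0.02,0.32],
    [0.74,-0.02,0.39],
    [0.87,-0.02,0.45],
    [0.99,-0.026,0.518]
  ],
  "delta_rot": [
    [0.011,0.014,-0.024],
    [0.021,0.028,-0.048],
    [0.032,0.043,-0.071],
    [0.042,0.057,-0.095],
    [0.053,0.071,-0.119],
    [0.064,0.085,-0.143],
    [0.074,0.1,-0.166],
    [0.085,0.114,-0.19]
  ],
  "grip": 1
}}

```text
time: 3.0
tool_pos: [288.8, -451.0, 183.0]
tcp_rot: [-3.14, -0.84, 1.623]
contact_force: [0.1, -0.8, 0.4]
grip_width: 92.1
finger_force: 0.0
```

Run:
```python
from h import *
t,T=grasp("g"); h=t-T[:,2]*110
p,M,o=cur()
show(((p+h)/2,T),(h,T))
```

```text
t 3.0 p [ 288.8 -451.   183. ] q [-1.25  0.87  1.02  0.22  2.06 -1.29] F [ 0.1 -0.8  0.4] w 92.1
off [-0.12, 0.651, 0.398] rot [-0.0, -0.0, 0.0] mm 93 deg 0
off [-0.241, 1.301, 0.796] rot [-0.0, -0.0, 0.0] mm 185 deg 0
```

Request:
{"api": "send_rows", "payload": {
  "offset": [
    [-0.05,0.28,0.17],
    [-0.1,0.56,0.34],
    [-0.18,0.98,0.6],
    [-0.18,0.98,0.6]
  ],
  "delta_rot": [
    [0,0,0],
    [0,0,0],
    [0,0,0],
    [0,0,0]
  ]
}}

```text
time: 3.5
tool_pos: [406.3, -403.1, 116.3]
tcp_rot: [-3.135, -0.841, 1.62]
contact_force: [-0.2, 0.5, -0.7]
grip_width: 91.7
finger_force: 0.0
```

Run:
```python
from h import *
t,T=grasp("g")
show((t-T[:,2]*110,T),(t-T[:,2]*50,T),(t,T))
im=optics.capture("wrist"); c=optics.get_calibration("wrist")
L=finder.silhouettes("fob_green","wrist")
for P in (BAR,EYE):
    M=fobR(G["g"][2]); uv=project(P@M.T+[G["g"][0],G["g"][1],18],c); 
    for q in uv: cv2.circle(im,tuple(int(v) for v in q),3,(0,0,255),-1)
cv2.imwrite("pics/w1.png",im[:,:,::-1]); 
for d in L[:2]:
    print(d["box"],d["confidence"],fitfob([d["region"]],[c],G["g"]))
```

```text
t 3.5 p [ 406.3 -403.1  116.3] q [-1.08  0.97  1.    0.34  1.94 -1.14] F [-0.2  0.5 -0.7] w 91.7
off [-0.058, 0.302, 0.166] rot [-0.001, -0.0, -0.0] mm 42 deg 0
off [-0.06, 0.305, 0.666] rot [-0.001, -0.0, -0.0] mm 88 deg 0
off [-0.062, 0.307, 1.082] rot [-0.001, -0.0, -0.0] mm 135 deg 0
[297.3, 167.0, 353.9, 276.6] 0.73 (array([ 435.0947862 , -272.45504881,   -1.52641117]), np.float64(0.07183778171379707))
[445.8, 17.7, 551.6, 110.6] 0.22 (array([ 435.8 , -271.4 ,   -1.52]), np.float64(1.0))
```

View pics/w1.png

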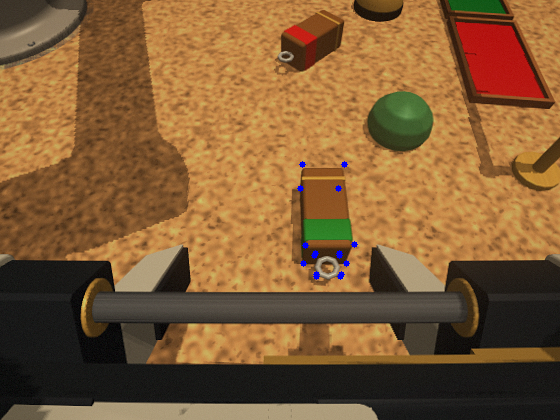

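Request:
{"api": "send_rows", "payload": {
  "offset": [
    [-0.058,0.302,0.17],
    [-0.058,0.302,0.4],
    [-0.06,0.305,0.65],
    [-0.06,0.306,0.85],
    [-0.06,0.306,0.98],
    [-0.06,0.306,0.98]
  ],
  "delta_rot": [
    [-0.001,0,0],
    [-0.001,0,0],
    [-0.001,0,0],
    [-0.001,0,0],
    [-0.001,0,0],
    [-0.001,0,0]
  ]
}}

```text
time: 4.35
tool_pos: [435.8, -322.0, 34.7]
tcp_rot: [3.14, -0.837, 1.616]
contact_force: [0.4, -0.3, 0.2]
grip_width: 91.9
finger_force: 0.0
```

Run:
```python
from h import *
G["g"]=(435.4,-272,-1.523)
show(grasp("g"))
```

```text
t 4.35 p [ 435.8 -322.    34.7] q [-0.99  0.99  1.22  0.39  1.68 -1.15] F [ 0.4 -0.3  0.2] w 91.9
off [0.0, 0.016, 0.134] rot [0.0, 0.0, -0.0] mm 16 deg 0
```

Request:
{"api": "send_rows", "payload": {
  "offset": [
    [0,0.016,0.07],
    [0,0.016,0.134],
    [0,0.016,0.134]
  ],
  "delta_rot": [
    [0,0,0],
    [0,0,0],
    [0,0,0]
  ]
}}

```text
time: 4.72
tool_pos: [437.6, -309.3, 23.5]
tcp_rot: [3.141, -0.838, 1.616]
contact_force: [-0.3, -0.5, 0.5]
grip_width: 91.8
finger_force: 0.0
```

Request:
{"api": "send_rows", "payload": {
  "offset": [
    [0,0,0],
    [0,0,0],
    [0,0,0],
    [0,0,0],
    [0,0,0],
    [0,0,0]
  ],
  "delta_rot": [
    [0,0,0],
    [0,0,0],
    [0,0,0],
    [0,0,0],
    [0,0,0],
    [0,0,0]
  ],
  "grip": 0.2
}}

```text
time: 5.48
tool_pos: [437.7, -309.8, 23.8]
tcp_rot: [3.14, -0.837, 1.617]
contact_force: [0.3, -0.2, -0.7]
grip_width: 36.3
finger_force: 0.7
```

Request:
{"api": "send_rows", "payload": {
  "offset": [
    [0,0,0],
    [0,0,0]
  ],
  "delta_rot": [
    [0,0,0],
    [0,0,0]
  ],
  "grip": 0
}}

```text
time: 5.72
tool_pos: [437.7, -309.8, 23.8]
tcp_rot: [3.14, -0.837, 1.617]
contact_force: [-0.1, 0.5, -0.3]
grip_width: 35.7
finger_force: 29.9
```

```bash
cat >> h.py <<'E'
YR=np.array([.045,.999,0]); XR=np.array([.999,-.045,0]); RC=np.array([659,19.3,0])
def place(u,v,psi=.2,z=5,s=S,dx=6): # u across bay (away), v along rail (left)
    T=toolR(psi); h=np.array([np.cos(psi),np.sin(psi),0]); return RC+u*XR+v*YR+[0,0,z+s]-dx*h,T
E
python3 - <<'E'
from h import *
p,M,o=cur()
t,T=place(0,100); print(t)
show(((437,-310,110),M),((480,-220,190),M))
E
```

```text
[657.61960053 118.00798402  43.        ]
t 5.72 p [ 437.7 -309.8   23.8] q [-0.98  0.99  1.25  0.4   1.64 -1.16] F [-0.1  0.5 -0.3] w 35.7
off [0.533, -0.006, -0.483] rot [0.0, 0.0, 0.0] mm 86 deg 0
off [1.518, 0.387, -0.384] rot [0.0, 0.0, 0.0] mm 194 deg 0
```

Request:
{"api": "send_rows", "payload": {
  "offset": [
    [0.1,0,-0.09],
    [0.27,0,-0.24],
    [0.53,0,-0.48],
    [0.75,0.1,-0.48],
    [0.98,0.2,-0.48]
  ],
  "delta_rot": [
    [0,0,0],
    [0,0,0],
    [0,0,0],
    [0,0,0],
    [0,0,0]
  ]
}}

```text
time: 6.35
tool_pos: [460.6, -271.2, 150.6]
tcp_rot: [3.14, -0.837, 1.616]
contact_force: [0.3, 0.2, -3.3]
grip_width: 35.9
finger_force: 29.9
```

Run:
```python
from h import *
p,M,o=cur()
t,T=place(0,100)
C=t+[-75,0,25]; B=t+[-120,-60,130]
print(p,C,B)
show(((500,-200,180),M),((510,-170,180),T),(B,T))
```

```text
[ 460.60448499 -271.24395801  150.58907243] [582.61960053 118.00798402  68.        ] [537.61960053  58.00798402 173.        ]
t 6.35 p [ 460.6 -271.2  150.6] q [-0.92  0.81  1.26  0.45  1.79 -1.03] F [ 0.3  0.2 -3.3] w 35.9
off [0.569, 0.355, 0.266] rot [0.0, 0.0, 0.0] mm 87 deg 0
off [0.734, 0.449, 0.449] rot [-0.167, -0.0, 0.151] mm 116 deg 81
off [1.954, 0.763, 1.89] rot [-0.167, -0.0, 0.151] mm 339 deg 81
```

```bash
cat >> h.py <<'E'
def place(u,v,psi=.2,z=5,s=S,dx=6):
    h=np.array([np.cos(psi),np.sin(psi),0]); Z=np.array([0,0,1.])
    tz=h*np.sin(AL)-Z*np.cos(AL); tx=-np.sin(AL)*Z-np.cos(AL)*h
    return RC+u*XR+v*YR+[0,0,z+s]-dx*h,np.c_[tx,np.cross(tz,tx),tz]
E
python3 - <<'E'
from h import *
p,M,o=cur()
for psi in(0,.2,.4):
    t,T=place(0,100,psi); print(psi); show(((500,-170,190),T))
    E=(R.from_euler("z",.1)*R.from_euler("y",1.87)).inv()*R.from_matrix(T); print((E.as_euler("ZYZ")-[0,0,np.pi/2]).round(2))
E
```

```text
0
t 6.35 p [ 460.6 -271.2  150.6] q [-0.92  0.81  1.26  0.45  1.79 -1.03] F [ 0.3  0.2 -3.3] w 35.9
off [0.798, 0.366, 0.396] rot [0.014, -0.196, -0.264] mm 116 deg 119
[-0.13  0.54 -1.39]
0.2
t 6.35 p [ 460.6 -271.2  150.6] q [-0.92  0.81  1.26  0.45  1.79 -1.03] F [ 0.3  0.2 -3.3] w 35.9
off [0.798, 0.366, 0.396] rot [0.016, -0.18, -0.297] mm 116 deg 125
[ 0.13  0.54 -1.76]
0.4
t 6.35 p [ 460.6 -271.2  150.6] q [-0.92  0.81  1.26  0.45  1.79 -1.03] F [ 0.3  0.2 -3.3] w 35.9
off [0.798, 0.366, 0.396] rot [0.017, -0.162, -0.33] mm 116 deg 132
[ 0.36  0.59 -2.1 ]
```

Request:
{"api": "send_rows", "payload": {
  "offset": [
    [0.1,0.05,0.05],
    [0.2,0.09,0.1],
    [0.3,0.14,0.15],
    [0.4,0.18,0.2],
    [0.5,0.23,0.25],
    [0.6,0.27,0.3],
    [0.7,0.32,0.35],
    [0.8,0.366,0.396]
  ],
  "delta_rot": [
    [0.001,-0.016,-0.022],
    [0.002,-0.032,-0.044],
    [0.003,-0.049,-0.066],
    [0.005,-0.065,-0.087],
    [0.006,-0.081,-0.109],
    [0.007,-0.097,-0.131],
    [0.008,-0.114,-0.153],
    [0.009,-0.13,-0.175]
  ]
}}

```text
time: 7.35
tool_pos: [499.1, -168.4, 189.3]
tcp_rot: [2.843, 0.23, 2.594]
contact_force: [-0.4, -0.5, -3.7]
grip_width: 35.5
finger_force: 29.9
```

Run:
```python
from h import *
p,M,o=cur()
t,T=place(0,100,0); B=t+[-130,-20,130]
print(t,B)
show((p+(B-p)*.4,T),(B,T))
```

```text
[657.5 119.2  43. ] [527.5  99.2 173. ]
t 7.35 p [ 499.1 -168.4  189.3] q [-0.66  0.29  1.84  0.43  0.86 -1.97] F [-0.4 -0.5 -3.7] w 35.5
off [0.386, 0.785, 0.205] rot [0.005, -0.065, -0.088] mm 108 deg 40
off [0.965, 1.963, 0.513] rot [0.005, -0.065, -0.088] mm 270 deg 40
```

Request:
{"api": "send_rows", "payload": {
  "offset": [
    [0.09,0.19,0.05],
    [0.19,0.39,0.1],
    [0.29,0.59,0.15],
    [0.39,0.785,0.205],
    [0.39,0.785,0.205]
  ],
  "delta_rot": [
    [0.001,-0.016,-0.022],
    [0.002,-0.032,-0.044],
    [0.004,-0.049,-0.066],
    [0.005,-0.065,-0.088],
    [0.005,-0.065,-0.088]
  ]
}}

```text
time: 7.98
tool_pos: [511.8, -59.7, 190.8]
tcp_rot: [3.133, 0.714, 3.125]
contact_force: [0.7, -2.3, -3.2]
grip_width: 35.9
finger_force: 30.1
```

Run:
```python
from h import *
p,M,o=cur()
t,T=place(0,100,0); B=t+[-130,-20,130]
show((p+(B-p)*.5,T),(B,T))
```

```text
t 7.97 p [511.8 -59.7 190.8] q [-0.42  0.16  2.21  1.23  0.29 -3.11] F [ 0.7 -2.3 -3.2] w 35.9
off [0.008, 0.662, 0.097] rot [-0.0, -0.003, -0.002] mm 80 deg 1
off [0.015, 1.324, 0.194] rot [-0.0, -0.003, -0.002] mm 161 deg 1
```

```bash
cat >> h.py <<'E'
from scipy.optimize import least_squares
DAT=[([178,-493.9,245.5],[-3.1401,0,.3458],[-1.371,.3427,1.525,0,1.2754,-.146]),
([288.8,-451,183],[-3.14,-.84,1.623],[-1.25,.87,1.02,.22,2.06,-1.29]),([406.3,-403.1,116.3],[-3.135,-.841,1.62],[-1.08,.97,1,.34,1.94,-1.14]),
([435.8,-322,34.7],[3.14,-.837,1.616],[-.99,.99,1.22,.39,1.68,-1.15]),([499.1,-168.4,189.3],[2.843,.23,2.594],[-.66,.29,1.84,.43,.86,-1.97]),
([511.8,-59.7,190.8],[3.133,.714,3.125],[-.42,.16,2.21,1.23,.29,-3.11])]
def fk(q,L):
    H,a,L1,L2,Lt,e=L; B=R.from_euler("z",q[0]); B2=B*R.from_euler("y",q[1]); B3=B2*R.from_euler("y",q[2])
    W=B3*R.from_euler("ZYZ",[q[3],q[4],q[5]+np.pi/2])
    return np.array([0,0,H])+B.apply([a,0,0])+B2.apply([0,0,L1])+B3.apply([e,0,L2])+W.apply([0,0,Lt]),W
LF=least_squares(lambda L:np.concatenate([fk(q,L)[0]-p for p,r,q in DAT]),[300,0,400,400,220,0]).x
LO=np.array([-2.53,-.77,.04,-1,.28,-3.11]);HI=np.array([2.53,2.02,2.7,4.14,2.66,3.11])
def ik(t,T,q0):
    def f(q):
        p,W=fk(q,LF); return np.r_[(p-t)/100,(W.inv()*R.from_matrix(T)).as_rotvec()]
    r=least_squares(f,np.clip(q0,LO+.01,HI-.01),bounds=(LO,HI)); return r.x.round(2),round(float(np.sqrt(2*r.cost)),4)
E
python3 - <<'E'
from h import *
print(LF.round(1),[np.round(fk(q,LF)[0]-p,0).tolist() for p,r,q in DAT])
for psi in(-.4,-.2,0,.2,.4,.6):
    for u,v in((0,100),(12,-45),(-12,-125)):
        t,T=place(u,v,psi); print(psi,v,[ik(t+np.array(d),T,[.1,.7,1.4,q4,.6,-1.6]) for d in([0,0,0],[-75,0,25],[-130,-20,130]) for q4 in (.3,)])
E
```

```text
[ 318.4 -179.7  734.2  528.9  478.6  118.4] [[-71.0, -33.0, 18.0], [-43.0, 2.0, 10.0], [-18.0, -7.0, -18.0], [-19.0, 17.0, -46.0], [-7.0, -22.0, 7.0], [5.0, -30.0, 30.0]]
-0.4 100 [(array([ 0.54,  0.61,  1.83, -1.  ,  0.62,  0.21]), 0.1475), (array([ 0.64,  0.54,  1.93, -1.  ,  0.67,  0.3 ]), 0.1483), (array([ 0.73,  0.34,  2.03, -1.  ,  0.76,  0.32]), 0.0672)]
-0.4 -45 [(array([ 0.18,  0.56,  1.92, -1.  ,  0.36, -0.09]), 0.1849), (array([ 0.21,  0.47,  2.02, -1.  ,  0.37, -0.06]), 0.2003), (array([ 0.23,  0.26,  2.13, -1.  ,  0.42, -0.08]), 0.1133)]
-0.4 -125 [(array([ 0.01,  0.53,  1.96, -1.  ,  0.28, -0.22]), 0.199), (array([ 0.02,  0.44,  2.07, -1.  ,  0.28, -0.22]), 0.2141), (array([-0.02,  0.23,  2.18, -1.  ,  0.28, -0.27]), 0.1122)]
-0.2 100 [(array([ 0.41,  0.56,  1.9 , -1.  ,  0.38, -0.07]), 0.1815), (array([ 0.49,  0.48,  2.  , -1.  ,  0.44,  0.01]), 0.1937), (array([ 0.57,  0.28,  2.1 , -1.  ,  0.52,  0.03]), 0.1095)]
-0.2 -45 [(array([ 0.13,  0.55,  1.94, -1.  ,  0.28, -0.29]), 0.201), (array([ 0.15,  0.45,  2.05, -1.  ,  0.28, -0.27]), 0.2146), (array([ 0.13,  0.24,  2.1
[... 1828 characters left out ...]
, (array([-0.5 ,  0.47,  1.98,  0.84,  0.52, -3.11]), 0.2467), (array([-0.66,  0.29,  2.  ,  0.76,  0.69, -3.11]), 0.2049)]
0.6 100 [(array([-0.06,  0.57,  1.9 ,  1.03,  0.39, -3.11]), 0.1769), (array([-0.05,  0.47,  2.02,  1.03,  0.37, -3.11]), 0.1943), (array([-0.17,  0.27,  2.1 ,  0.96,  0.49, -3.11]), 0.1264)]
0.6 -45 [(array([-0.34,  0.59,  1.81,  0.83,  0.58, -3.11]), 0.2237), (array([-0.37,  0.49,  1.92,  0.8 ,  0.58, -3.11]), 0.2511), (array([-0.5 ,  0.31,  1.96,  0.73,  0.73, -3.11]), 0.2127)]
0.6 -125 [(array([-0.48,  0.59,  1.78,  0.73,  0.68, -3.11]), 0.2678), (array([-0.53,  0.5 ,  1.88,  0.68,  0.68, -3.11]), 0.3009), (array([-0.66,  0.33,  1.9 ,  0.62,  0.85, -3.11]), 0.2769)]
```

Run:
```python
from h import *
for p,r,q in DAT:
    W=fk(q,LF)[1]; E=R.from_euler("xyz",r); print(np.round((W.inv()*E).as_rotvec(),2), "pos yaw",round(np.arctan2(p[1],p[0]),3))
# alternatives: q4 about some axis
import itertools
def res(fn): return max((fn(q).inv()*R.from_euler("xyz",r)).magnitude() for p,r,q in DAT)
out=[]
for s in itertools.product([1,-1],repeat=3):
  for ax in ("ZYZ","ZXZ","YXY","YXZ","YZY","XYZ","XZX","YZX","ZYX","ZXY"):
    def m(q): return R.from_euler("z",q[0])*R.from_euler("y",q[1]+q[2])*R.from_euler(ax[0],s[0]*q[3])*R.from_euler(ax[1],s[1]*q[4])*R.from_euler(ax[2],s[2]*q[5])
    o0=m(DAT[0][2]).inv()*R.from_euler("xyz",DAT[0][1])
    out.append((max((m(q)*o0).inv().__mul__(R.from_euler("xyz",r)).magnitude() for p,r,q in DAT),s,ax))
print(sorted(out)[:4])
```

```text
[ 0. -0. -0.] pos yaw -1.225
[-0.    0.    0.01] pos yaw -1.001
[-0.  0.  0.] pos yaw -0.781
[-0.  0.  0.] pos yaw -0.636
[-0.    0.   -0.01] pos yaw -0.325
[0.   0.   0.01] pos yaw -0.116
[(0.01189197633777027, (1, 1, 1), 'ZYZ'), (1.5753255476799761, (1, -1, 1), 'YXZ'), (1.6809228629564377, (1, 1, 1), 'XYZ'), (1.692561895754171, (-1, 1, 1), 'XYZ')]
```

```bash
cat > patch.py <<'E'
s=open("h.py").read()
a=s.index("def fk("); b=s.index("LO=np.array")
s=s[:a]+'''def fk(q,L):
    H,a,L1,L2,Lt,e,yb,f,g=L; B=R.from_euler("z",q[0]); B2=B*R.from_euler("y",q[1]); B3=B2*R.from_euler("y",q[2]); B4=B3*R.from_euler("z",q[3])
    W=B4*R.from_euler("YZ",[q[4],q[5]+np.pi/2])
    return np.array([0,0,H])+B.apply([a,yb,0])+B2.apply([0,0,L1])+B3.apply([e,0,L2])+B4.apply([f,g,0])+W.apply([0,0,Lt]),W
LF=least_squares(lambda L:np.r_[np.concatenate([fk(q,L)[0]-p for p,r,q in DAT]),L[[1,5,6,7,8]]*.003],[200,0,400,400,220,0,0,0,0]).x
'''+s[b:]
open("h.py","w").write(s)
E
python3 patch.py
python3 - <<'E'
from h import *
print(LF.round(1),[np.round(fk(q,LF)[0]-p,0).tolist() for p,r,q in DAT])
E
```

```text
[ 2.232e+02 -7.000e-01  5.102e+02  3.798e+02  3.024e+02  5.120e+01
  7.610e+01 -3.100e+00 -3.000e-01] [[-1.0, -0.0, -1.0], [1.0, 1.0, 1.0], [1.0, -0.0, 1.0], [2.0, -0.0, -0.0], [-1.0, -3.0, -1.0], [-1.0, 1.0, 1.0]]
```

```bash
cat >> h.py <<'E'
def bestik(t,T,margin=0):
    return min((ik(t,T,[np.arctan2(t[1],t[0])-.2,.7,1.4,q4,.6,q6]) for q4 in(-.3,.5,1.5) for q6 in(-2.,1.)),key=lambda r:r[1])
E
python3 - <<'E'
from h import *
for psi in(-.8,-.5,-.3,0,.3,.5,.8,1.1):
    for v in (100,-65):
        t,T=place(0,v,psi); print(psi,v,[(r[0].tolist(),r[1]) for r in (bestik(t+np.array(d),T) for d in([0,0,0],[-75,0,25],[-100,-20,130]))])
E
```

```text
-0.8 100 [([0.33, 0.79, 1.58, -1.0, 0.76, 0.32], 0.0611), ([0.37, 0.67, 1.75, -1.0, 0.77, 0.38], 0.0837), ([0.37, 0.45, 1.82, -1.0, 0.82, 0.3], 0.0)]
-0.8 -65 [([0.02, 0.71, 1.71, -1.0, 0.55, 0.1], 0.1423), ([0.0, 0.6, 2.12, 4.14, 0.5, 1.22], 0.1617), ([-0.01, 0.35, 1.96, -1.0, 0.56, 0.02], 0.0618)]
-0.5 100 [([0.25, 0.71, 1.69, -1.0, 0.51, 0.03], 0.1381), ([0.27, 0.61, 2.08, 4.14, 0.48, 1.19], 0.1602), ([0.28, 0.37, 1.94, -1.0, 0.56, 0.01], 0.0568)]
-0.5 -65 [([-0.06, 0.68, 1.94, 4.14, 0.33, 0.93], 0.0242), ([-0.06, 0.56, 2.11, 4.08, 0.36, 0.99], 0.0), ([-0.13, 0.29, 2.06, -1.0, 0.28, -0.29], 0.0609)]
-0.3 100 [([0.19, 0.7, 1.91, 4.14, 0.35, 0.96], 0.0623), ([0.23, 0.59, 2.08, 4.14, 0.39, 1.01], 0.0439), ([0.2, 0.32, 2.01, -1.0, 0.36, -0.2], 0.061)]
-0.3 -65 [([-0.13, 0.67, 1.98, 3.58, 0.28, 1.27], 0.0201), ([-0.16, 0.54, 2.16, 3.45, 0.31, 1.38], 0.0), ([-0.19, 0.31, 2.23, 3.58, 0.28, 1.22], 0.1385)]
0 100 [([0.09, 0.68, 1.96, 3.39, 0.28, 1.4], 0.0396), ([0.11, 0.56, 2.12, 3.41, 0.28, 1.39], 0.0029), ([0.1, 0.32, 2.21, 3.53, 0.28, 1.26], 0.146)]
0 -65 [([-0.27, 0.66, 1.99, 2.45, 0.2
[... 568 characters left out ...]
7, 1.87, 1.43, 0.58, 2.5], 0.0), ([-0.52, 0.58, 2.06, 1.48, 0.61, 2.37], 0.0), ([-0.6, 0.34, 2.02, 1.1, 0.73, 2.77], 0.0)]
0.8 100 [([-0.2, 0.72, 1.8, 1.34, 0.62, 2.57], 0.0), ([-0.23, 0.6, 2.0, 1.42, 0.62, 2.43], 0.0), ([-0.29, 0.36, 1.99, 1.09, 0.74, 2.8], 0.0)]
0.8 -65 [([-0.5, 0.75, 1.73, 1.11, 0.8, 2.55], 0.0), ([-0.57, 0.63, 1.91, 1.13, 0.81, 2.43], 0.0), ([-0.64, 0.42, 1.88, 0.93, 0.98, 2.67], 0.0)]
1.1 100 [([-0.24, 0.78, 1.65, 1.05, 0.85, 2.59], 0.0), ([-0.28, 0.65, 1.86, 1.1, 0.83, 2.47], 0.0), ([-0.34, 0.44, 1.85, 0.92, 0.98, 2.69], 0.0)]
1.1 -65 [([-0.51, 0.82, 1.55, 0.89, 1.04, 2.53], 0.0), ([-0.58, 0.7, 1.74, 0.89, 1.02, 2.42], 0.0), ([-0.64, 0.51, 1.71, 0.79, 1.2, 2.57], 0.0)]
```

```bash
cat >> h.py <<'E'
def setal(d):
    global AL; AL=np.deg2rad(d)
    toolR.__defaults__=(AL,)
def Rz(a): return R.from_euler("z",a).as_matrix()
E
python3 - <<'E'
import h; from h import *
p,M,o=cur()
t,T=place(-8,100,.5); B=t+[-110,-20,130]
for i in(1,2,3,4):
    f=i/4; P=p+(B-p)*f; _,Tp=place(0,0,.5*f); X=Tp@Rz(np.deg2rad(85*i if i<4 else 360))
    print(i,"model ik",bestik(P,X))
    if i==1: show((P,X))
for a in (30,35):
  h.setal(a); print("alpha",a)
  for k in("ra","rb"):
    t,T=grasp(k); print(k,bestik(t,T),bestik(t-T[:,2]*80,T))
  for psi in(-.3,-.1,.1,.3):
    for u,v in((12,-45),(-12,-125)):
      t,T=place(u,v,psi); print(psi,v,[(r[0].tolist(),r[1]) for r in (min((ik(t+np.array(d),T,[-.1,.7,1.4,q4,.8,-1.6]) for q4 in(-.3,.5)),key=lambda r:r[1]) for d in([0,0,0],[-75,0,25],[-100,-20,130]))])
E
```

```text
1 model ik (array([-0.37,  0.18,  2.21,  1.35,  0.33, -1.81]), 0.0)
t 7.97 p [511.8 -59.7 190.8] q [-0.42  0.16  2.21  1.23  0.29 -3.11] F [ 0.7 -2.3 -3.2] w 35.9
off [-0.016, 0.326, 0.066] rot [-0.013, 0.008, 0.219] mm 40 deg 79
2 model ik (array([-0.32,  0.21,  2.19,  1.35,  0.38, -0.38]), 0.0)
3 model ik (array([-0.26,  0.24,  2.17,  1.33,  0.42,  1.07]), 0.0)
4 model ik (array([-0.2 ,  0.28,  2.13,  1.31,  0.47,  2.87]), 0.0)
alpha 30
ra (array([-0.29,  0.87,  1.95,  1.02,  1.2 , -1.25]), 0.0) (array([-0.42,  0.8 ,  1.9 ,  0.88,  1.31, -1.18]), 0.0)
rb (array([-1.  ,  0.86,  2.23,  1.27,  1.06, -1.51]), 0.0) (array([-1.18,  0.75,  2.21,  1.04,  1.13, -1.39]), 0.0)
-0.3 -45 [([-0.1, 0.66, 1.76, -0.43, 0.28, -0.97], 0.0477), ([-0.11, 0.53, 1.92, -0.48, 0.28, -0.93], 0.0824), ([-0.18, 0.29, 1.96, -0.16, 0.37, -1.32], 0.0)]
-0.3 -125 [([-0.27, 0.63, 1.8, -0.09, 0.28, -1.45], 0.0867), ([-0.32, 0.5, 1.96, 0.03, 0.28, -1.61], 0.1185), ([-0.39, 0.26, 2.01, 0.13, 0.35, -1.77], 0.0)]
-0.1 -45 [([-0.17, 0.65, 1.76, 0.15, 0.28, -1.77], 0.0683), ([-0.21, 0.52, 1.93, 0.25, 0.28, -1.91], 0.0996
[... 1612 characters left out ...]
6, 1.24, 0.28, -3.11], 0.108), ([-0.48, 0.26, 2.07, 0.75, 0.32, -2.61], 0.0)]
0.1 -45 [([-0.27, 0.65, 1.85, 1.24, 0.28, -3.11], 0.0637), ([-0.31, 0.52, 2.01, 1.2, 0.28, -3.11], 0.0749), ([-0.35, 0.28, 2.03, 0.77, 0.37, -2.69], 0.0)]
0.1 -125 [([-0.4, 0.63, 1.88, 1.13, 0.29, -3.11], 0.0475), ([-0.46, 0.5, 2.03, 1.08, 0.31, -3.11], 0.0852), ([-0.56, 0.27, 2.04, 0.87, 0.48, -2.96], 0.0)]
0.3 -45 [([-0.29, 0.66, 1.81, 1.06, 0.35, -3.11], 0.0405), ([-0.33, 0.53, 1.98, 1.03, 0.36, -3.11], 0.0795), ([-0.43, 0.3, 1.99, 0.86, 0.53, -2.99], 0.0)]
0.3 -125 [([-0.45, 0.65, 1.81, 0.94, 0.44, -3.11], 0.0815), ([-0.5, 0.52, 1.97, 0.89, 0.45, -3.11], 0.1234), ([-0.62, 0.3, 1.98, 0.83, 0.64, -3.11], 0.0197)]
```

Request:
{"api": "send_rows", "payload": {
  "offset": [
    [0,0.04,0.01],
    [0,0.08,0.02],
    [0,0.12,0.02],
    [-0.01,0.16,0.03],
    [-0.01,0.2,0.04],
    [-0.01,0.24,0.05],
    [-0.01,0.28,0.06],
    [-0.016,0.326,0.066]
  ],
  "delta_rot": [
    [-0.002,0.001,0.027],
    [-0.003,0.002,0.055],
    [-0.005,0.003,0.082],
    [-0.007,0.004,0.11],
    [-0.008,0.005,0.137],
    [-0.01,0.006,0.164],
    [-0.011,0.007,0.192],
    [-0.013,0.008,0.219]
  ]
}}

```text
time: 8.98
tool_pos: [519.2, -21.4, 186.4]
tcp_rot: [2.412, 0.055, 1.76]
contact_force: [0.1, 0.5, -2.3]
grip_width: 36.1
finger_force: 29.9
```

```bash
cat >> h.py <<'E'
def unwind(B,psi_end,spin,f,u=0):
    p,M,o=cur(); P=p+(np.array(B)-p)*f; _,Tp=place(0,0,psi_end); show((P,Tp@Rz(np.deg2rad(spin))))
E
python3 - <<'E'
from h import *
t,T=place(-8,100,.5); B=t+[-110,-20,130]
unwind(B,.25,170,.33)
E
```

```text
t 8.97 p [519.2 -21.4 186.4] q [-0.38  0.19  2.21  1.35  0.34 -1.81] F [ 0.1  0.5 -2.3] w 36.1
off [0.31, 0.075, 0.093] rot [0.008, 0.011, 0.221] mm 40 deg 80
```

Request:
{"api": "send_rows", "payload": {
  "offset": [
    [0.04,0.01,0.01],
    [0.08,0.02,0.02],
    [0.12,0.03,0.03],
    [0.16,0.04,0.05],
    [0.2,0.05,0.06],
    [0.24,0.06,0.07],
    [0.28,0.07,0.08],
    [0.31,0.075,0.093]
  ],
  "delta_rot": [
    [0.001,0.001,0.028],
    [0.002,0.003,0.055],
    [0.003,0.004,0.083],
    [0.004,0.006,0.111],
    [0.005,0.007,0.138],
    [0.006,0.008,0.166],
    [0.007,0.01,0.193],
    [0.008,0.011,0.221]
  ]
}}

```text
time: 9.98
tool_pos: [525.9, 17.5, 181.8]
tcp_rot: [2.986, -0.719, 0.48]
contact_force: [0.1, 0.6, -2.3]
grip_width: 35.8
finger_force: 29.9
```

Run:
```python
from h import *
t,T=place(-8,100,.5); B=t+[-110,-20,130]
unwind(B,.4,260,.5)
```

```text
t 9.97 p [525.9  17.5 181.8] q [-0.32  0.21  2.2   1.36  0.38 -0.39] F [ 0.1  0.6 -2.3] w 35.8
off [0.13, -0.287, 0.12] rot [0.015, -0.01, 0.232] mm 40 deg 84
```

Request:
{"api": "send_rows", "payload": {
  "offset": [
    [0.02,-0.04,0.01],
    [0.03,-0.07,0.03],
    [0.05,-0.11,0.04],
    [0.06,-0.14,0.06],
    [0.08,-0.18,0.07],
    [0.1,-0.22,0.09],
    [0.11,-0.25,0.1],
    [0.13,-0.287,0.12]
  ],
  "delta_rot": [
    [0.002,-0.001,0.029],
    [0.004,-0.003,0.058],
    [0.006,-0.004,0.087],
    [0.008,-0.005,0.116],
    [0.009,-0.006,0.145],
    [0.011,-0.008,0.174],
    [0.013,-0.009,0.203],
    [0.015,-0.01,0.232]
  ]
}}

```text
time: 10.98
tool_pos: [533.0, 57.0, 177.2]
tcp_rot: [-2.415, -0.115, -1.042]
contact_force: [-0.1, 0.0, -2.2]
grip_width: 36.0
finger_force: 29.9
```

Run:
```python
from h import *
t,T=place(-8,100,.5); B=t+[-110,-20,130]
unwind(B,.5,345,1)
```

```text
t 10.97 p [533.   57.  177.2] q [-0.28  0.25  2.17  1.33  0.45  1.13] F [-0.1  0.  -2.2] w 36.0
off [-0.258, -0.16, 0.15] rot [-0.006, -0.01, 0.224] mm 41 deg 81
```

Request:
{"api": "send_rows", "payload": {
  "offset": [
    [-0.03,-0.02,0.02],
    [-0.06,-0.04,0.04],
    [-0.1,-0.06,0.06],
    [-0.13,-0.08,0.08],
    [-0.16,-0.1,0.09],
    [-0.19,-0.12,0.11],
    [-0.23,-0.14,0.13],
    [-0.258,-0.16,0.15]
  ],
  "delta_rot": [
    [-0.001,-0.001,0.028],
    [-0.002,-0.003,0.056],
    [-0.002,-0.004,0.084],
    [-0.003,-0.005,0.112],
    [-0.004,-0.006,0.14],
    [-0.005,-0.008,0.168],
    [-0.005,-0.009,0.196],
    [-0.006,-0.01,0.224]
  ]
}}

```text
time: 11.98
tool_pos: [539.8, 96.8, 172.6]
tcp_rot: [-2.913, 0.705, -2.296]
contact_force: [-0.3, -0.4, -2.4]
grip_width: 35.9
finger_force: 29.9
```

Run:
```python
from h import *
t,T=place(-8,100,.5); C=t+[-75,0,30]
p,M,o=cur()
show((C,T),(t+[0,0,12],T)); print(t,p)
```

```text
t 11.97 p [539.8  96.8 172.6] q [-0.21  0.28  2.14  1.32  0.47  2.59] F [-0.3 -0.4 -2.4] w 35.9
off [0.294, 0.082, 0.843] rot [0.0, 0.0, 0.042] mm 108 deg 15
off [0.075, -0.287, 1.322] rot [0.0, 0.0, 0.042] mm 163 deg 15
[650.24250463 116.68344677  43.        ] [539.79030749  96.76279931 172.58648347]
```

Request:
{"api": "send_rows", "payload": {
  "offset": [
    [0.06,0.02,0.17],
    [0.12,0.03,0.34],
    [0.18,0.05,0.51],
    [0.24,0.07,0.68],
    [0.294,0.082,0.843],
    [0.294,0.082,0.843]
  ],
  "delta_rot": [
    [0,0,0.01],
    [0,0,0.02],
    [0,0,0.03],
    [0,0,0.042],
    [0,0,0.042],
    [0,0,0.042]
  ]
}}

```text
time: 12.72
tool_pos: [575.6, 115.8, 72.0]
tcp_rot: [-3.14, 0.733, -2.638]
contact_force: [-0.4, 0.2, -2.9]
grip_width: 36.0
finger_force: 29.9
```

Run:
```python
from h import *
t,T=place(-8,100,.5)
show((t+[0,0,12],T),(t+[0,0,2],T),(t,T))
im=optics.capture("scene"); c=im[120:330,170:450]; cv2.imwrite("pics/s1.png",cv2.resize(c,(784,588),interpolation=cv2.INTER_CUBIC)[:,:,::-1])
```

```text
t 12.72 p [575.6 115.8  72. ] q [-0.14  0.55  2.13  1.92  0.44  2.25] F [-0.4  0.2 -2.9] w 36.0
off [-0.313, -0.293, 0.473] rot [0.0, -0.0, 0.0] mm 77 deg 0
off [-0.258, -0.293, 0.535] rot [0.0, -0.0, 0.0] mm 79 deg 0
off [-0.246, -0.293, 0.547] rot [0.0, -0.0, 0.0] mm 80 deg 0
```

View pics/s1.png

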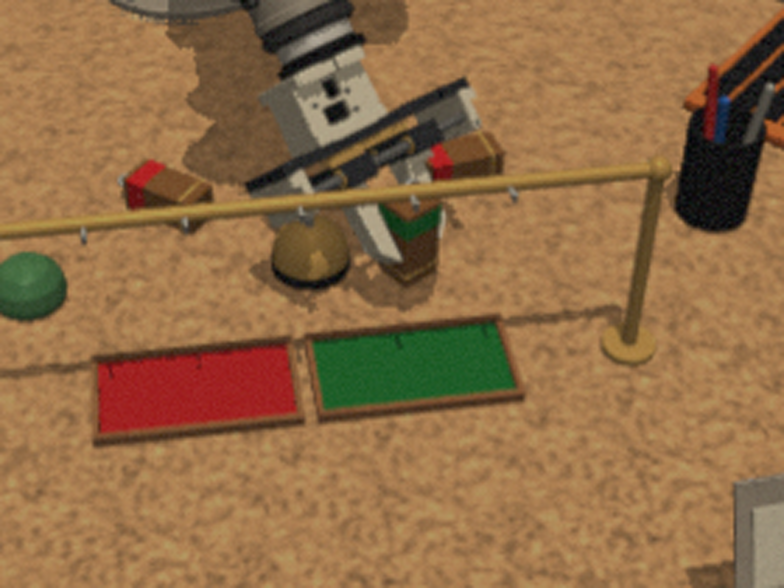

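Request:
{"api": "send_rows", "payload": {
  "offset": [
    [-0.08,-0.07,0.12],
    [-0.16,-0.15,0.24],
    [-0.235,-0.22,0.355],
    [-0.313,-0.293,0.473],
    [-0.313,-0.293,0.473],
    [-0.29,-0.293,0.5],
    [-0.268,-0.293,0.524],
    [-0.268,-0.293,0.524]
  ],
  "delta_rot": [
    [0,0,0],
    [0,0,0],
    [0,0,0],
    [0,0,0],
    [0,0,0],
    [0,0,0],
    [0,0,0],
    [0,0,0]
  ]
}}

```text
time: 13.78
tool_pos: [651.2, 115.1, 48.2]
tcp_rot: [-3.137, 0.735, -2.637]
contact_force: [0.0, 0.5, -2.6]
grip_width: 36.2
finger_force: 29.9
```

Run:
```python
from h import *
t,T=place(-8,100,.5)
show((t+[0,0,2],T),(t,T),(t-[0,0,2],T))
```

```text
t 13.78 p [651.2 115.1  48.2] q [-0.12  0.67  1.93  1.79  0.41  2.41] F [ 0.   0.5 -2.6] w 36.2
off [0.018, 0.016, 0.019] rot [-0.0, 0.0, 0.0] mm 4 deg 0
off [0.03, 0.016, 0.032] rot [-0.0, 0.0, 0.0] mm 6 deg 0
off [0.041, 0.016, 0.044] rot [-0.0, 0.0, 0.0] mm 7 deg 0
```

Request:
{"api": "send_rows", "payload": {
  "offset": [
    [0.006,0,0.007],
    [0.012,0,0.014],
    [0.018,0,0.02],
    [0.022,0,0.025],
    [0.026,0,0.03],
    [0.028,0,0.032],
    [0.03,0,0.034],
    [0.03,0,0.034]
  ],
  "delta_rot": [
    [0,0,0],
    [0,0,0],
    [0,0,0],
    [0,0,0],
    [0,0,0],
    [0,0,0],
    [0,0,0],
    [0,0,0]
  ]
}}

```text
time: 14.78
tool_pos: [652.1, 115.1, 43.6]
tcp_rot: [-3.135, 0.736, -2.636]
contact_force: [-2.0, -0.3, 1.4]
grip_width: 35.9
finger_force: 29.9
```

Request:
{"api": "send_rows", "payload": {
  "offset": [
    [0.002,0,0.003],
    [0.002,0,0.003]
  ],
  "delta_rot": [
    [0,0,0],
    [0,0,0]
  ]
}}

```text
time: 15.02
tool_pos: [652.3, 115.1, 43.6]
tcp_rot: [-3.135, 0.737, -2.636]
contact_force: [-3.6, -1.6, 4.9]
grip_width: 35.5
finger_force: 30.0
```

Request:
{"api": "send_rows", "payload": {
  "offset": [
    [0,0,0],
    [0,0,0],
    [0,0,0],
    [0,0,0],
    [0,0,-0.1],
    [0,0,-0.3],
    [0,0,-0.6],
    [0,0,-0.98]
  ],
  "delta_rot": [
    [0,0,0],
    [0,0,0],
    [0,0,0],
    [0,0,0],
    [0,0,0],
    [0,0,0],
    [0,0,0],
    [0,0,0]
  ],
  "grip": 0.75
}}

```text
time: 16.02
tool_pos: [581.4, 77.2, 130.6]
tcp_rot: [-3.136, 0.735, -2.637]
contact_force: [0.6, 0.5, 0.4]
grip_width: 68.9
finger_force: 0.0
```

Run:
```python
from h import *
p,M,o=cur()
t,T=grasp("ra"); h=t-T[:,2]*110; print(h,bestik(h,T))
show((h,T))
im=optics.capture("scene"); c=im[120:330,170:450]; cv2.imwrite("pics/s2.png",cv2.resize(c,(784,588),interpolation=cv2.INTER_CUBIC)[:,:,::-1])
L=finder.silhouettes("fob_green","scene"); print([(d["box"],round(d["confidence"],2)) for d in L[:2]])
```

```text
[442.42971628 118.12665887  97.6043667 ] (array([-0.37,  0.62,  1.9 ,  0.77,  1.22, -1.  ]), 0.0)
t 16.02 p [581.4  77.2 130.6] q [-0.24  0.42  2.08  1.47  0.47  2.66] F [0.6 0.5 0.4] w 68.9
off [0.814, 0.857, -0.369] rot [-0.018, 0.161, 0.334] mm 149 deg 133
[([309.5, 217.4, 336.3, 259.3], 0.92)]
```

View pics/s2.png

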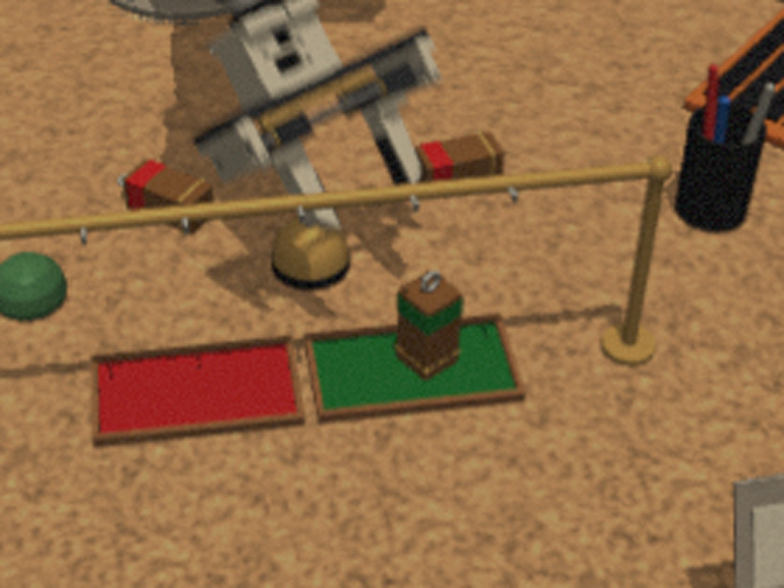

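```bash
cat >> h.py <<'E'
def jp(qt,f=None,deg=10.,mm=55.,n=8):
    """rows along a joint-space line to qt, as far as one call can go"""
    p,M,o=cur(); q=o["joint_positions"]; show(); p0,W0=fk(q,LF)
    def ok(k): # k rows total needed
        a,b=fk(q,LF),fk(q+(qt-q)/k,LF)
        return all((fk(q+(qt-q)*i/k,LF)[1].inv()*fk(q+(qt-q)*(i+1)/k,LF)[1]).magnitude()<np.deg2rad(deg) and np.linalg.norm(fk(q+(qt-q)*(i+1)/k,LF)[0]-fk(q+(qt-q)*i/k,LF)[0])<mm for i in range(k))
    k=next(k for k in range(1,99) if ok(k)); D=[];A=[];Zs=[]
    for i in range(1,min(n,k)+1):
        P,W=fk(q+(qt-q)*i/k,LF); d=W0.inv().apply(P-p0)/120; r=(W0.inv()*W).as_rotvec()/(2*np.pi)
        if np.abs(d).max()>1: break
        D.append(d.round(3).tolist());A.append(r.round(3).tolist());Zs.append(P.round().tolist())
    print("rows left",k,"\noff",D,"\nrot",A,"\nP",Zs[-1],"minz",min(z[2] for z in Zs))
E
cat > tg.py <<'E'
from h import *
def near(t,T,q6,q4=.8):
    return min((ik(t,T,[np.arctan2(t[1],t[0])-.3,.6,1.9,a,.9,q6]) for a in(q4,q4+.6)),key=lambda r:r[1])
E
python3 - <<'E'
from tg import *
for k in("ra","rb"):
    t,T=grasp(k); 
    for b,up in((110,60),(110,0),(0,0)): print(k,b,near(t-T[:,2]*b+[0,0,up],T,-1.0))
for u,v in((8,-40),(-12,-125)):
  for psi in(.3,.4,.5):
    t,T=place(u,v,psi); print(v,psi,near(t,T,2.4,1.4),near(t+[-75,0,30],T,2.4,1.4),near(t+[-110,-20,130],T,2.6,1.2))
t,T=grasp("ra"); h=t-T[:,2]*110+[0,0,60]
jp(near(h,T,-1.)[0])
E
```

```text
ra 110 (array([-0.37,  0.51,  1.87,  0.74,  1.33, -0.89]), 0.0)
ra 110 (array([-0.37,  0.62,  1.9 ,  0.77,  1.22, -1.  ]), 0.0)
ra 0 (array([-0.21,  0.76,  1.98,  0.96,  1.03, -1.12]), 0.0)
rb 110 (array([-1.12,  0.37,  2.16,  0.84,  1.17, -0.96]), 0.0)
rb 110 (array([-1.12,  0.52,  2.21,  0.91,  1.05, -1.12]), 0.0)
rb 0 (array([-0.9 ,  0.71,  2.24,  1.25,  0.88, -1.33]), 0.0)
-40 0.3 (array([-0.33,  0.68,  1.93,  1.78,  0.42,  2.41]), 0.0) (array([-0.39,  0.55,  2.12,  1.83,  0.46,  2.3 ]), 0.0) (array([-0.48,  0.29,  2.11,  1.26,  0.52,  2.86]), 0.0)
-40 0.4 (array([-0.36,  0.69,  1.9 ,  1.61,  0.48,  2.47]), 0.0) (array([-0.43,  0.56,  2.09,  1.66,  0.52,  2.36]), 0.0) (array([-0.52,  0.31,  2.08,  1.19,  0.61,  2.82]), 0.0)
-40 0.5 (array([-0.39,  0.7 ,  1.87,  1.47,  0.55,  2.52]), 0.0) (array([-0.46,  0.57,  2.05,  1.5 ,  0.58,  2.4 ]), 0.0) (array([-0.55,  0.33,  2.05,  1.13,  0.7 ,  2.78]), 0.0)
-125 0.3 (array([-0.52,  0.68,  1.93,  1.61,  0.51,  2.43]), 0.0) (array([-0.61,  0.55,  2.11,  1.61,  0.56,  2.34]), 0.0) (array([-0.7 ,  0.3 ,  2.09,  1.16,  0.66,  2.78]), 0.0)
-12
[... 213 characters left out ...]
,  1.33,  0.65,  2.5 ]), 0.0) (array([-0.66,  0.58,  2.03,  1.33,  0.68,  2.41]), 0.0) (array([-0.75,  0.35,  2.01,  1.04,  0.83,  2.71]), 0.0)
t 16.12 p [581.5  76.4 133.1] q [-0.24  0.42  2.08  1.47  0.47  2.66] F [ 0.2 -0.4 -0.3] w 69.0
rows left 25 
off [[-0.026, 0.044, 0.005], [-0.048, 0.09, 0.008], [-0.065, 0.135, 0.008], [-0.078, 0.182, 0.004], [-0.087, 0.228, -0.001], [-0.092, 0.275, -0.01], [-0.092, 0.321, -0.022], [-0.088, 0.367, -0.036]] 
rot [[-0.005, -0.002, -0.026], [-0.01, -0.004, -0.053], [-0.014, -0.006, -0.079], [-0.018, -0.009, -0.105], [-0.023, -0.013, -0.131], [-0.027, -0.018, -0.157], [-0.03, -0.023, -0.183], [-0.034, -0.028, -0.209]] 
P [563.0, 116.0, 142.0] minz 133.0
```

Request:
{"api": "send_rows", "payload": {
  "offset": [
    [-0.026,0.044,0.005],
    [-0.048,0.09,0.008],
    [-0.065,0.135,0.008],
    [-0.078,0.182,0.004],
    [-0.087,0.228,-0.001],
    [-0.092,0.275,-0.01],
    [-0.092,0.321,-0.022],
    [-0.088,0.367,-0.036]
  ],
  "delta_rot": [
    [-0.005,-0.002,-0.026],
    [-0.01,-0.004,-0.053],
    [-0.014,-0.006,-0.079],
    [-0.018,-0.009,-0.105],
    [-0.023,-0.013,-0.131],
    [-0.027,-0.018,-0.157],
    [-0.03,-0.023,-0.183],
    [-0.034,-0.028,-0.209]
  ],
  "grip": 1
}}

```text
time: 17.12
tool_pos: [565.6, 118.8, 139.8]
tcp_rot: [-2.433, 0.35, -1.082]
contact_force: [-0.2, 0.8, 0.4]
grip_width: 91.6
finger_force: 0.0
```

```bash
cat > a.py <<'E'
from tg import *
t,T=grasp("ra"); h=t-T[:,2]*110+[0,0,60]
jp(near(h,T,-1.)[0])
E
python3 a.py
```

```text
t 17.12 p [565.6 118.8 139.8] q [-0.27  0.46  2.01  1.23  0.74  1.52] F [-0.2  0.8  0.4] w 91.6
rows left 17 
off [[-0.044, 0.019, -0.007], [-0.088, 0.042, -0.018], [-0.13, 0.069, -0.031], [-0.17, 0.099, -0.048], [-0.209, 0.132, -0.068], [-0.247, 0.168, -0.091], [-0.282, 0.207, -0.117], [-0.316, 0.248, -0.147]] 
rot [[-0.002, -0.005, -0.026], [-0.003, -0.01, -0.051], [-0.004, -0.016, -0.077], [-0.003, -0.021, -0.102], [-0.003, -0.027, -0.128], [-0.001, -0.033, -0.153], [0.001, -0.04, -0.178], [0.004, -0.046, -0.202]] 
P [516.0, 135.0, 146.0] minz 140.0
```

Request:
{"api": "send_rows", "payload": {
  "offset": [
    [-0.044,0.019,-0.007],
    [-0.088,0.042,-0.018],
    [-0.13,0.069,-0.031],
    [-0.17,0.099,-0.048],
    [-0.209,0.132,-0.068],
    [-0.247,0.168,-0.091],
    [-0.282,0.207,-0.117],
    [-0.316,0.248,-0.147]
  ],
  "delta_rot": [
    [-0.002,-0.005,-0.026],
    [-0.003,-0.01,-0.051],
    [-0.004,-0.016,-0.077],
    [-0.003,-0.021,-0.102],
    [-0.003,-0.027,-0.128],
    [-0.001,-0.033,-0.153],
    [0.001,-0.04,-0.178],
    [0.004,-0.046,-0.202]
  ]
}}

```text
time: 18.12
tool_pos: [518.0, 136.1, 147.4]
tcp_rot: [-2.402, -0.351, 0.039]
contact_force: [-0.1, 0.3, -0.4]
grip_width: 92.1
finger_force: 0.0
```

```bash
python3 a.py
```

```text
t 18.12 p [518.  136.1 147.4] q [-0.32  0.48  1.94  1.01  1.02  0.38] F [-0.1  0.3 -0.4] w 92.1
rows left 9 
off [[-0.056, -0.022, -0.018], [-0.115, -0.042, -0.04], [-0.175, -0.06, -0.066], [-0.237, -0.076, -0.095], [-0.301, -0.09, -0.127], [-0.365, -0.103, -0.163], [-0.431, -0.113, -0.203], [-0.497, -0.122, -0.247]] 
rot [[0.003, -0.005, -0.025], [0.007, -0.009, -0.05], [0.012, -0.013, -0.074], [0.017, -0.016, -0.099], [0.023, -0.019, -0.123], [0.029, -0.021, -0.147], [0.036, -0.023, -0.17], [0.043, -0.023, -0.194]] 
P [450.0, 124.0, 156.0] minz 148.0
```

Request:
{"api": "send_rows", "payload": {
  "offset": [
    [-0.056,-0.022,-0.018],
    [-0.115,-0.042,-0.04],
    [-0.175,-0.06,-0.066],
    [-0.237,-0.076,-0.095],
    [-0.301,-0.09,-0.127],
    [-0.365,-0.103,-0.163],
    [-0.431,-0.113,-0.203],
    [-0.497,-0.122,-0.247]
  ],
  "delta_rot": [
    [0.003,-0.005,-0.025],
    [0.007,-0.009,-0.05],
    [0.012,-0.013,-0.074],
    [0.017,-0.016,-0.099],
    [0.023,-0.019,-0.123],
    [0.029,-0.021,-0.147],
    [0.036,-0.023,-0.17],
    [0.043,-0.023,-0.194]
  ]
}}

```text
time: 19.12
tool_pos: [451.4, 124.6, 157.0]
tcp_rot: [-3.015, -0.828, 1.471]
contact_force: [0.3, 0.4, -0.3]
grip_width: 92.2
finger_force: 0.0
```

Run:
```python
from tg import *
im=optics.capture("wrist"); c=optics.get_calibration("wrist")
for d in finder.silhouettes("fob_red_a","wrist")[:3]:
    r=fitfob([d["region"]],[c],G["ra"]); print(d["box"],round(d["confidence"],2),r[0].round(3),round(r[1],3))
t,T=grasp("ra"); show((t-T[:,2]*80,T),(t-T[:,2]*20,T))
```

```text
[248.6, 204.8, 298.1, 290.6] 0.69 [427.781 240.61   -1.447] 0.172
t 19.23 p [451.6 124.5 156.9] q [-0.37  0.5   1.88  0.77  1.29 -0.75] F [-1.2 -0.3  0.4] w 91.8
off [-0.406, -0.041, 0.546] rot [0.006, 0.0, -0.024] mm 82 deg 9
off [-0.407, -0.06, 1.046] rot [0.006, 0.0, -0.024] mm 135 deg 9
```

Request:
{"api": "send_rows", "payload": {
  "offset": [
    [-0.13,-0.01,0.18],
    [-0.27,-0.03,0.36],
    [-0.406,-0.041,0.546],
    [-0.407,-0.047,0.7],
    [-0.407,-0.053,0.85],
    [-0.407,-0.06,0.99],
    [-0.407,-0.06,0.99]
  ],
  "delta_rot": [
    [0.002,0,-0.008],
    [0.004,0,-0.016],
    [0.006,0,-0.024],
    [0.006,0,-0.024],
    [0.006,0,-0.024],
    [0.006,0,-0.024],
    [0.006,0,-0.024]
  ]
}}

```text
time: 20.1
tool_pos: [434.0, 180.7, 41.7]
tcp_rot: [-3.136, -0.838, 1.686]
contact_force: [-0.5, -1.2, -0.8]
grip_width: 91.8
finger_force: 0.0
```

Run:
```python
from tg import *
im=optics.capture("wrist"); c=optics.get_calibration("wrist"); cv2.imwrite("pics/w2.png",im[:,:,::-1])
for d in finder.silhouettes("fob_red_a","wrist")[:3]:
    r=fitfob([d["region"]],[c],G["ra"]); print(d["box"],round(d["confidence"],2),r[0].round(3),round(r[1],3))
show(grasp("ra"))
```

```text
[244.9, 189.2, 320.6, 359.4] 0.71 [428.434 237.195  -1.448] 0.303
t 20.2 p [434.9 179.7  42.3] q [-0.25  0.72  1.97  0.91  1.07 -1.08] F [ 0.6 -0.4  0.4] w 91.9
off [-0.003, 0.001, 0.224] rot [0.0, 0.0, -0.0] mm 27 deg 0
```

View pics/w2.png

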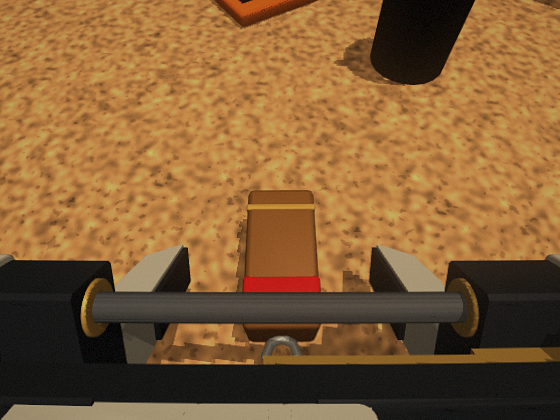

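Request:
{"api": "send_rows", "payload": {
  "offset": [
    [0,0,0.1],
    [0,0,0.18],
    [-0.003,0.001,0.224],
    [-0.003,0.001,0.224]
  ],
  "delta_rot": [
    [0,0,0],
    [0,0,0],
    [0,0,0],
    [0,0,0]
  ]
}}

```text
time: 20.7
tool_pos: [432.1, 199.5, 23.5]
tcp_rot: [-3.137, -0.837, 1.687]
contact_force: [-0.2, 0.2, -0.1]
grip_width: 91.7
finger_force: 0.0
```

Request:
{"api": "send_rows", "payload": {
  "offset": [
    [0,0,0],
    [0,0,0],
    [0,0,0],
    [0,0,0],
    [0,0,0],
    [0,0,0],
    [0,0,0]
  ],
  "delta_rot": [
    [0,0,0],
    [0,0,0],
    [0,0,0],
    [0,0,0],
    [0,0,0],
    [0,0,0],
    [0,0,0]
  ],
  "grip": 0
}}

```text
time: 21.58
tool_pos: [432.4, 199.1, 23.8]
tcp_rot: [-3.138, -0.837, 1.687]
contact_force: [-0.5, -0.4, -0.0]
grip_width: 35.8
finger_force: 30.0
```

Run:
```python
from tg import *
p,M,o=cur(); show((p+[0,0,95],M))
```

```text
t 21.57 p [432.4 199.1  23.8] q [-0.21  0.75  1.98  0.96  1.02 -1.12] F [-0.5 -0.4 -0. ] w 35.8
off [0.588, -0.002, -0.53] rot [0.0, 0.0, 0.0] mm 95 deg 0
```

Request:
{"api": "send_rows", "payload": {
  "offset": [
    [0.1,0,-0.09],
    [0.27,0,-0.24],
    [0.5,0,-0.45],
    [0.75,0,-0.68],
    [0.96,0,-0.86],
    [0.96,0,-0.86]
  ],
  "delta_rot": [
    [0,0,0],
    [0,0,0],
    [0,0,0],
    [0,0,0],
    [0,0,0],
    [0,0,0]
  ]
}}

```text
time: 22.32
tool_pos: [433.2, 199.6, 180.8]
tcp_rot: [3.137, -0.835, 1.693]
contact_force: [0.2, -0.5, -2.1]
grip_width: 36.0
finger_force: 30.0
```

```bash
cat > b.py <<'E'
from tg import *
t,T=place(6,-43,.4); B=t+[-110,-20,140]
q,e=near(B,T,2.7,1.2); print(q,e,B); jp(q)
E
python3 b.py
```

```text
[-0.53  0.29  2.07  1.15  0.63  2.86] 0.0 [547.53263404 -46.26351005 183.        ]
t 22.32 p [433.2 199.6 180.8] q [-0.21  0.44  1.91  0.83  1.27 -0.79] F [ 0.2 -0.5 -2.1] w 36.0
rows left 25 
off [[-0.044, 0.058, -0.038], [-0.089, 0.115, -0.078], [-0.135, 0.171, -0.121], [-0.183, 0.225, -0.167], [-0.233, 0.277, -0.216], [-0.283, 0.327, -0.267], [-0.335, 0.375, -0.321], [-0.389, 0.421, -0.377]] 
rot [[-0.006, -0.001, 0.025], [-0.012, -0.001, 0.051], [-0.018, -0.001, 0.076], [-0.024, 0.001, 0.101], [-0.03, 0.003, 0.127], [-0.036, 0.006, 0.152], [-0.042, 0.01, 0.177], [-0.048, 0.015, 0.203]] 
P [489.0, 141.0, 176.0] minz 176.0
```

Request:
{"api": "send_rows", "payload": {
  "offset": [
    [-0.044,0.058,-0.038],
    [-0.089,0.115,-0.078],
    [-0.135,0.171,-0.121],
    [-0.183,0.225,-0.167],
    [-0.233,0.277,-0.216],
    [-0.283,0.327,-0.267],
    [-0.335,0.375,-0.321],
    [-0.389,0.421,-0.377]
  ],
  "delta_rot": [
    [-0.006,-0.001,0.025],
    [-0.012,-0.001,0.051],
    [-0.018,-0.001,0.076],
    [-0.024,0.001,0.101],
    [-0.03,0.003,0.127],
    [-0.036,0.006,0.152],
    [-0.042,0.01,0.177],
    [-0.048,0.015,0.203]
  ]
}}

```text
time: 23.32
tool_pos: [489.9, 141.0, 172.9]
tcp_rot: [-2.447, -0.377, 0.137]
contact_force: [0.8, 0.9, -2.3]
grip_width: 35.9
finger_force: 30.0
```

```bash
python3 b.py
```

```text
[-0.53  0.29  2.07  1.15  0.63  2.86] 0.0 [547.53263404 -46.26351005 183.        ]
t 23.32 p [489.9 141.  172.9] q [-0.31  0.4   1.97  0.93  1.06  0.38] F [ 0.8  0.9 -2.3] w 35.9
rows left 17 
off [[0.039, 0.072, -0.04], [0.077, 0.145, -0.083], [0.111, 0.218, -0.129], [0.144, 0.292, -0.178], [0.174, 0.367, -0.229], [0.201, 0.442, -0.283], [0.225, 0.518, -0.339], [0.247, 0.593, -0.398]] 
rot [[-0.004, 0.005, 0.026], [-0.006, 0.01, 0.051], [-0.009, 0.015, 0.077], [-0.01, 0.021, 0.103], [-0.011, 0.027, 0.128], [-0.011, 0.034, 0.154], [-0.01, 0.041, 0.18], [-0.008, 0.048, 0.205]] 
P [531.0, 60.0, 175.0] minz 172.0
```

Request:
{"api": "send_rows", "payload": {
  "offset": [
    [0.039,0.072,-0.04],
    [0.077,0.145,-0.083],
    [0.111,0.218,-0.129],
    [0.144,0.292,-0.178],
    [0.174,0.367,-0.229],
    [0.201,0.442,-0.283],
    [0.225,0.518,-0.339],
    [0.247,0.593,-0.398]
  ],
  "delta_rot": [
    [-0.004,0.005,0.026],
    [-0.006,0.01,0.051],
    [-0.009,0.015,0.077],
    [-0.01,0.021,0.103],
    [-0.011,0.027,0.128],
    [-0.011,0.034,0.154],
    [-0.01,0.041,0.18],
    [-0.008,0.048,0.205]
  ]
}}

```text
time: 24.32
tool_pos: [532.2, 61.1, 175.6]
tcp_rot: [-2.446, 0.295, -1.027]
contact_force: [0.4, 0.5, -2.5]
grip_width: 35.8
finger_force: 30.0
```

```bash
python3 b.py
```

```text
[-0.53  0.29  2.07  1.15  0.63  2.86] 0.0 [547.53263404 -46.26351005 183.        ]
t 24.32 p [532.2  61.1 175.6] q [-0.42  0.35  2.01  1.04  0.86  1.54] F [ 0.4  0.5 -2.5] w 35.8
rows left 9 
off [[0.091, -0.004, -0.04], [0.181, -0.005, -0.082], [0.272, -0.003, -0.128], [0.361, 0.001, -0.176], [0.45, 0.008, -0.227], [0.538, 0.018, -0.28], [0.625, 0.031, -0.336], [0.711, 0.047, -0.395]] 
rot [[0.002, 0.005, 0.026], [0.005, 0.01, 0.052], [0.009, 0.015, 0.078], [0.014, 0.019, 0.104], [0.019, 0.022, 0.13], [0.025, 0.026, 0.156], [0.031, 0.028, 0.182], [0.038, 0.03, 0.208]] 
P [548.0, -35.0, 181.0] minz 176.0
```

Request:
{"api": "send_rows", "payload": {
  "offset": [
    [0.091,-0.004,-0.04],
    [0.181,-0.005,-0.082],
    [0.272,-0.003,-0.128],
    [0.361,0.001,-0.176],
    [0.45,0.008,-0.227],
    [0.538,0.018,-0.28],
    [0.625,0.031,-0.336],
    [0.711,0.047,-0.395]
  ],
  "delta_rot": [
    [0.002,0.005,0.026],
    [0.005,0.01,0.052],
    [0.009,0.015,0.078],
    [0.014,0.019,0.104],
    [0.019,0.022,0.13],
    [0.025,0.026,0.156],
    [0.031,0.028,0.182],
    [0.038,0.03,0.208]
  ]
}}

```text
time: 25.32
tool_pos: [550.0, -34.7, 182.4]
tcp_rot: [-3.031, 0.728, -2.516]
contact_force: [0.0, 0.3, -2.5]
grip_width: 35.5
finger_force: 30.0
```

Run:
```python
from tg import *
t,T=place(6,-43,.4); print(t); C=t+[-75,0,30]
show((C,T),(t+[0,0,12],T))
```

```text
[657.53263404 -26.26351005  43.        ]
t 25.32 p [550.  -34.7 182.4] q [-0.52  0.3   2.06  1.14  0.66  2.71] F [ 0.   0.3 -2.5] w 35.5
off [0.411, -0.006, 0.86] rot [0.006, 0.001, 0.027] mm 114 deg 10
off [0.133, -0.32, 1.347] rot [0.006, 0.001, 0.027] mm 167 deg 10
```

Request:
{"api": "send_rows", "payload": {
  "offset": [
    [0.08,0,0.17],
    [0.16,0,0.34],
    [0.25,0,0.52],
    [0.33,0,0.69],
    [0.411,-0.006,0.86],
    [0.411,-0.006,0.86]
  ],
  "delta_rot": [
    [0.001,0,0.005],
    [0.003,0,0.011],
    [0.004,0.001,0.016],
    [0.006,0.001,0.022],
    [0.006,0.001,0.027],
    [0.006,0.001,0.027]
  ]
}}

```text
time: 26.08
tool_pos: [582.5, -25.7, 72.0]
tcp_rot: [3.14, 0.729, -2.738]
contact_force: [-0.2, 0.3, -2.0]
grip_width: 35.9
finger_force: 30.0
```

Run:
```python
from tg import *
t,T=place(6,-43,.4)
show((t+[0,0,12],T),(t+[0,0,4],T))
```

```text
t 26.07 p [582.5 -25.7  72. ] q [-0.44  0.56  2.09  1.65  0.53  2.35] F [-0.2  0.3 -2. ] w 35.9
off [-0.333, -0.251, 0.488] rot [0.001, -0.001, 0.0] mm 77 deg 0
off [-0.289, -0.251, 0.537] rot [0.001, -0.001, 0.0] mm 79 deg 0
```

Request:
{"api": "send_rows", "payload": {
  "offset": [
    [-0.08,-0.06,0.12],
    [-0.17,-0.13,0.24],
    [-0.25,-0.19,0.37],
    [-0.333,-0.251,0.488],
    [-0.333,-0.251,0.488],
    [-0.31,-0.251,0.51],
    [-0.289,-0.251,0.537],
    [-0.289,-0.251,0.537]
  ],
  "delta_rot": [
    [0,0,0],
    [0,0,0],
    [0.001,-0.001,0],
    [0.001,-0.001,0],
    [0.001,-0.001,0],
    [0.001,-0.001,0],
    [0.001,-0.001,0],
    [0.001,-0.001,0]
  ]
}}

```text
time: 27.08
tool_pos: [658.5, -27.1, 49.5]
tcp_rot: [-3.133, 0.739, -2.736]
contact_force: [-0.6, -0.7, -2.8]
grip_width: 35.8
finger_force: 30.0
```

Request:
{"api": "send_rows", "payload": {
  "offset": [
    [0.006,0,0.007],
    [0.011,0,0.012],
    [0.014,0,0.016],
    [0.017,0,0.019],
    [0.02,0,0.022],
    [0.022,0,0.025],
    [0.022,0,0.025]
  ],
  "delta_rot": [
    [0,0,0],
    [0,0,0],
    [0,0,0],
    [0,0,0],
    [0,0,0],
    [0,0,0],
    [0,0,0]
  ]
}}

```text
time: 27.95
tool_pos: [659.2, -27.0, 45.9]
tcp_rot: [-3.132, 0.74, -2.735]
contact_force: [0.4, -0.4, -0.9]
grip_width: 35.6
finger_force: 30.0
```

Run:
```python
from tg import *
t,T=place(6,-43,.4)
show((t,T))
```

```text
t 27.95 p [659.2 -27.   45.9] q [-0.38  0.68  1.91  1.63  0.49  2.44] F [ 0.4 -0.4 -0.9] w 35.6
off [0.024, 0.011, 0.011] rot [-0.001, 0.001, 0.001] mm 3 deg 1
```

Request:
{"api": "send_rows", "payload": {
  "offset": [
    [0.003,0,0.003],
    [0.006,0,0.006],
    [0.008,0,0.009],
    [0.011,0,0.012],
    [0.011,0,0.012]
  ],
  "delta_rot": [
    [-0.001,0.001,0.001],
    [-0.001,0.001,0.001],
    [-0.001,0.001,0.001],
    [-0.001,0.001,0.001],
    [-0.001,0.001,0.001]
  ]
}}

```text
time: 28.58
tool_pos: [659.1, -27.0, 43.9]
tcp_rot: [3.139, 0.733, -2.744]
contact_force: [0.6, 0.6, -1.6]
grip_width: 35.7
finger_force: 30.0
```

Request:
{"api": "send_rows", "payload": {
  "offset": [
    [0.003,0,0.003],
    [0.005,0,0.006],
    [0.008,0,0.009],
    [0.008,0,0.009]
  ],
  "delta_rot": [
    [0,0,0],
    [0,0,0],
    [0,0,0],
    [0,0,0]
  ]
}}

```text
time: 29.08
tool_pos: [659.4, -27.0, 43.0]
tcp_rot: [3.139, 0.734, -2.744]
contact_force: [-2.2, -0.4, 2.6]
grip_width: 36.0
finger_force: 30.0
```

Contact (force turned positive): release and back out.

Request:
{"api": "send_rows", "payload": {
  "offset": [
    [0,0,0],
    [0,0,0],
    [0,0,0],
    [0,0,0],
    [0,0,-0.1],
    [0,0,-0.3],
    [0,0,-0.6],
    [0,0,-0.98]
  ],
  "delta_rot": [
    [0,0,0],
    [0,0,0],
    [0,0,0],
    [0,0,0],
    [0,0,0],
    [0,0,0],
    [0,0,0],
    [0,0,0]
  ],
  "grip": 0.75
}}

```text
time: 30.08
tool_pos: [585.5, -58.0, 130.6]
tcp_rot: [3.138, 0.733, -2.744]
contact_force: [0.4, -0.5, 1.0]
grip_width: 69.0
finger_force: 0.0
```

```bash
cat > a.py <<'E'
from tg import *
t,T=grasp("rb"); h=t-T[:,2]*110+[0,0,60]
q,e=near(h,T,-1.); print(q,e); jp(q)
E
python3 a.py
python3 - <<'E'
from tg import *
im=optics.capture("scene"); c=im[120:330,170:450]; cv2.imwrite("pics/s3.png",cv2.resize(c,(784,588),interpolation=cv2.INTER_CUBIC)[:,:,::-1])
E
```

```text
[-1.12  0.37  2.16  0.84  1.17 -0.96] 0.0
t 30.07 p [585.5 -58.  130.6] q [-0.51  0.45  2.03  1.31  0.58  2.69] F [ 0.4 -0.5  1. ] w 69.0
rows left 21 
off [[0.06, -0.025, -0.057], [0.12, -0.047, -0.115], [0.181, -0.065, -0.174], [0.243, -0.08, -0.234], [0.305, -0.092, -0.296], [0.367, -0.1, -0.358], [0.429, -0.104, -0.422], [0.491, -0.106, -0.486]] 
rot [[-0.002, -0.0, -0.027], [-0.004, -0.001, -0.054], [-0.006, -0.002, -0.081], [-0.008, -0.003, -0.107], [-0.01, -0.004, -0.134], [-0.012, -0.007, -0.16], [-0.013, -0.009, -0.187], [-0.015, -0.012, -0.213]] 
P [513.0, -103.0, 133.0] minz 130.0
```

View pics/s3.png

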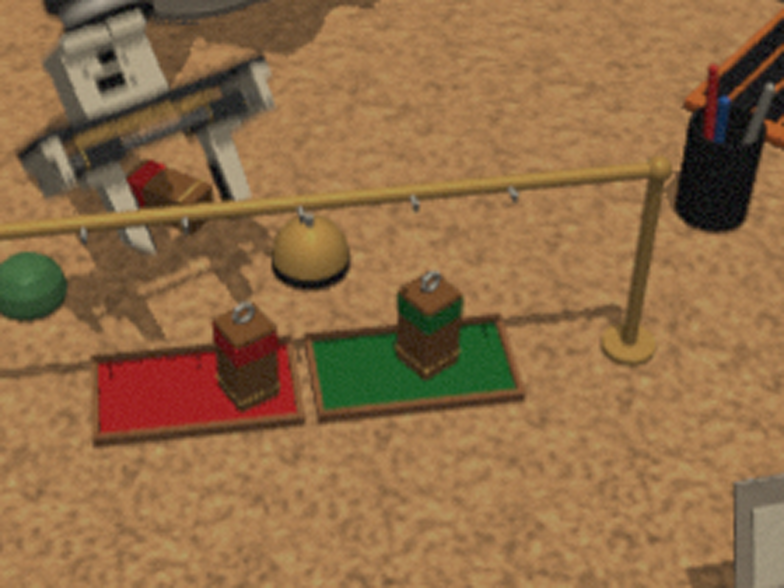

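Request:
{"api": "send_rows", "payload": {
  "offset": [
    [0.06,-0.025,-0.057],
    [0.12,-0.047,-0.115],
    [0.181,-0.065,-0.174],
    [0.243,-0.08,-0.234],
    [0.305,-0.092,-0.296],
    [0.367,-0.1,-0.358],
    [0.429,-0.104,-0.422],
    [0.491,-0.106,-0.486]
  ],
  "delta_rot": [
    [-0.002,0,-0.027],
    [-0.004,-0.001,-0.054],
    [-0.006,-0.002,-0.081],
    [-0.008,-0.003,-0.107],
    [-0.01,-0.004,-0.134],
    [-0.012,-0.007,-0.16],
    [-0.013,-0.009,-0.187],
    [-0.015,-0.012,-0.213]
  ],
  "grip": 1
}}

```text
time: 31.12
tool_pos: [514.6, -101.9, 134.2]
tcp_rot: [-2.432, 0.235, -1.267]
contact_force: [0.7, -0.4, 0.1]
grip_width: 91.5
finger_force: 0.0
```

```bash
python3 a.py
```

```text
[-1.12  0.37  2.16  0.84  1.17 -0.96] 0.0
t 31.12 p [ 514.6 -101.9  134.2] q [-0.74  0.42  2.08  1.13  0.8   1.29] F [ 0.7 -0.4  0.1] w 91.5
rows left 13 
off [[0.005, 0.062, -0.065], [0.007, 0.125, -0.13], [0.006, 0.188, -0.196], [0.001, 0.25, -0.263], [-0.007, 0.313, -0.33], [-0.018, 0.375, -0.397], [-0.033, 0.437, -0.465], [-0.051, 0.498, -0.533]] 
rot [[-0.0, -0.002, -0.026], [0.0, -0.005, -0.053], [0.001, -0.007, -0.079], [0.002, -0.01, -0.105], [0.004, -0.012, -0.131], [0.006, -0.014, -0.157], [0.009, -0.016, -0.183], [0.012, -0.018, -0.209]] 
P [429.0, -124.0, 144.0] minz 134.0
```

Request:
{"api": "send_rows", "payload": {
  "offset": [
    [0.005,0.062,-0.065],
    [0.007,0.125,-0.13],
    [0.006,0.188,-0.196],
    [0.001,0.25,-0.263],
    [-0.007,0.313,-0.33],
    [-0.018,0.375,-0.397],
    [-0.033,0.437,-0.465],
    [-0.051,0.498,-0.533]
  ],
  "delta_rot": [
    [0,-0.002,-0.026],
    [0,-0.005,-0.053],
    [0.001,-0.007,-0.079],
    [0.002,-0.01,-0.105],
    [0.004,-0.012,-0.131],
    [0.006,-0.014,-0.157],
    [0.009,-0.016,-0.183],
    [0.012,-0.018,-0.209]
  ]
}}

```text
time: 32.12
tool_pos: [430.4, -124.0, 145.0]
tcp_rot: [-2.554, -0.553, -0.164]
contact_force: [-0.3, 0.7, 0.8]
grip_width: 91.6
finger_force: 0.0
```

```bash
python3 a.py
```

```text
[-1.12  0.37  2.16  0.84  1.17 -0.96] 0.0
t 32.12 p [ 430.4 -124.   145. ] q [-0.97  0.39  2.13  0.96  1.03 -0.1 ] F [-0.3  0.7  0.8] w 91.6
rows left 5 
off [[-0.066, -0.011, -0.065], [-0.133, -0.024, -0.13], [-0.199, -0.041, -0.194], [-0.265, -0.062, -0.259], [-0.33, -0.085, -0.323]] 
rot [[0.003, -0.0, -0.026], [0.005, -0.0, -0.051], [0.008, 0.0, -0.077], [0.011, 0.002, -0.102], [0.014, 0.003, -0.128]] 
P [374.0, -127.0, 156.0] minz 147.0
```

Request:
{"api": "send_rows", "payload": {
  "offset": [
    [-0.066,-0.011,-0.065],
    [-0.133,-0.024,-0.13],
    [-0.199,-0.041,-0.194],
    [-0.265,-0.062,-0.259],
    [-0.33,-0.085,-0.323],
    [-0.33,-0.085,-0.323]
  ],
  "delta_rot": [
    [0.003,0,-0.026],
    [0.005,0,-0.051],
    [0.008,0,-0.077],
    [0.011,0.002,-0.102],
    [0.014,0.003,-0.128],
    [0.014,0.003,-0.128]
  ]
}}

```text
time: 32.88
tool_pos: [375.8, -128.2, 156.4]
tcp_rot: [-3.138, -0.832, 0.834]
contact_force: [0.2, -0.8, -0.3]
grip_width: 91.8
finger_force: 0.0
```

Run:
```python
from tg import *
im=optics.capture("wrist"); c=optics.get_calibration("wrist")
for d in finder.silhouettes("fob_red_a","wrist")[:3]:
    r=fitfob([d["region"]],[c],G["rb"]); print(d["box"],round(d["confidence"],2),r[0].round(3),round(r[1],3))
# red-band / bar drawn overlay for checking
for P in (BAR,EYE):
    M=fobR(G["rb"][2])
    for q in project(P@M.T+[G["rb"][0],G["rb"][1],18],c): cv2.circle(im,tuple(int(v) for v in q),2,(0,0,255),-1)
cv2.imwrite("pics/w3.png",im[:,:,::-1])
t,T=grasp("rb"); show((t-T[:,2]*80,T),(t-T[:,2]*20,T))
```

```text
[380.1, 38.1, 435.2, 122.0] 0.95 [452.5 -34.6  -2.3] 1.0
t 32.98 p [ 376.2 -128.   156.3] q [-1.12  0.37  2.16  0.84  1.17 -0.95] F [ 0.6  0.2 -0.3] w 91.7
off [-0.357, -0.043, 0.584] rot [0.0, 0.001, -0.001] mm 82 deg 0
off [-0.354, -0.044, 1.084] rot [0.0, 0.001, -0.001] mm 137 deg 0
```

View pics/w3.png

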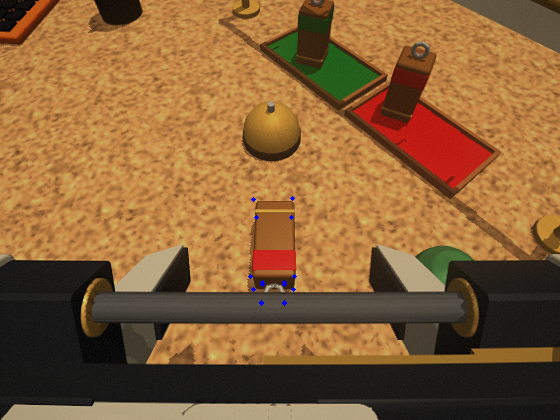

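Request:
{"api": "send_rows", "payload": {
  "offset": [
    [-0.12,-0.01,0.19],
    [-0.24,-0.03,0.38],
    [-0.357,-0.043,0.584],
    [-0.355,-0.044,0.72],
    [-0.355,-0.044,0.86],
    [-0.354,-0.044,0.99],
    [-0.354,-0.044,0.99]
  ],
  "delta_rot": [
    [0,0,0],
    [0,0,0],
    [0,0.001,-0.001],
    [0,0.001,-0.001],
    [0,0.001,-0.001],
    [0,0.001,-0.001],
    [0,0.001,-0.001]
  ]
}}

```text
time: 33.85
tool_pos: [411.7, -79.1, 44.4]
tcp_rot: [-3.141, -0.839, 0.844]
contact_force: [-0.1, -0.3, -0.2]
grip_width: 91.8
finger_force: 0.0
```

Run:
```python
from tg import *
show(grasp("rb"))
```

```text
t 33.85 p [411.7 -79.1  44.4] q [-0.96  0.65  2.25  1.15  0.92 -1.28] F [-0.1 -0.3 -0.2] w 91.8
off [-0.002, 0.006, 0.253] rot [-0.0, -0.0, 0.0] mm 30 deg 0
```

Request:
{"api": "send_rows", "payload": {
  "offset": [
    [0,0.002,0.1],
    [0,0.004,0.19],
    [-0.002,0.006,0.253],
    [-0.002,0.006,0.253]
  ],
  "delta_rot": [
    [0,0,0],
    [0,0,0],
    [0,0,0],
    [0,0,0]
  ]
}}

```text
time: 34.35
tool_pos: [427.2, -63.5, 24.2]
tcp_rot: [3.139, -0.839, 0.846]
contact_force: [-0.4, 0.7, -0.1]
grip_width: 92.2
finger_force: 0.0
```

Request:
{"api": "send_rows", "payload": {
  "offset": [
    [0,0,0],
    [0,0,0],
    [0,0,0],
    [0,0,0],
    [0,0,0],
    [0,0,0],
    [0,0,0]
  ],
  "delta_rot": [
    [0,0,0],
    [0,0,0],
    [0,0,0],
    [0,0,0],
    [0,0,0],
    [0,0,0],
    [0,0,0]
  ],
  "grip": 0
}}

```text
time: 35.22
tool_pos: [427.2, -63.8, 24.3]
tcp_rot: [3.137, -0.839, 0.847]
contact_force: [-1.0, -0.7, 0.5]
grip_width: 36.1
finger_force: 29.9
```

Request:
{"api": "send_rows", "payload": {
  "offset": [
    [0.1,0,-0.09],
    [0.27,0,-0.24],
    [0.5,0,-0.45],
    [0.75,0,-0.68],
    [0.96,0,-0.86],
    [0.96,0,-0.86]
  ],
  "delta_rot": [
    [0,0,0],
    [0,0,0],
    [0,0,0],
    [0,0,0],
    [0,0,0],
    [0,0,0]
  ]
}}

```text
time: 35.98
tool_pos: [427.2, -63.8, 180.0]
tcp_rot: [3.13, -0.837, 0.852]
contact_force: [-0.8, -0.4, -5.4]
grip_width: 35.7
finger_force: 29.9
```

```bash
cat > b.py <<'E'
from tg import *
t,T=place(-10,-127,.4); B=t+[-110,-20,140]
q,e=near(B,T,2.7,1.2); print(q,e,B); jp(q)
E
python3 b.py
```

```text
[-0.73  0.31  2.03  1.07  0.76  2.79] 0.0 [ 527.76863404 -129.45951005  183.        ]
t 35.98 p [427.2 -63.8 180. ] q [-0.9   0.3   2.16  0.96  1.11 -0.82] F [-0.8 -0.4 -5.4] w 35.7
rows left 21 
off [[-0.003, 0.049, 0.009], [-0.006, 0.098, 0.018], [-0.007, 0.147, 0.026], [-0.008, 0.196, 0.034], [-0.007, 0.245, 0.041], [-0.006, 0.294, 0.048], [-0.004, 0.343, 0.054], [-0.0, 0.393, 0.06]] 
rot [[-0.002, -0.001, 0.026], [-0.005, -0.002, 0.052], [-0.007, -0.003, 0.079], [-0.01, -0.003, 0.105], [-0.013, -0.003, 0.131], [-0.016, -0.002, 0.157], [-0.019, -0.0, 0.183], [-0.022, 0.001, 0.209]] 
P [464.0, -90.0, 175.0] minz 175.0
```

Request:
{"api": "send_rows", "payload": {
  "offset": [
    [-0.003,0.049,0.009],
    [-0.006,0.098,0.018],
    [-0.007,0.147,0.026],
    [-0.008,0.196,0.034],
    [-0.007,0.245,0.041],
    [-0.006,0.294,0.048],
    [-0.004,0.343,0.054],
    [0,0.393,0.06]
  ],
  "delta_rot": [
    [-0.002,-0.001,0.026],
    [-0.005,-0.002,0.052],
    [-0.007,-0.003,0.079],
    [-0.01,-0.003,0.105],
    [-0.013,-0.003,0.131],
    [-0.016,-0.002,0.157],
    [-0.019,0,0.183],
    [-0.022,0.001,0.209]
  ]
}}

```text
time: 36.98
tool_pos: [465.0, -90.3, 172.1]
tcp_rot: [-2.405, -0.244, -0.618]
contact_force: [0.2, -0.1, -4.3]
grip_width: 36.0
finger_force: 29.9
```

```bash
python3 b.py
```

```text
[-0.73  0.31  2.03  1.07  0.76  2.79] 0.0 [ 527.76863404 -129.45951005  183.        ]
t 36.98 p [465.  -90.3 172.1] q [-0.84  0.31  2.11  1.    0.97  0.56] F [ 0.2 -0.1 -4.3] w 36.0
rows left 13 
off [[0.049, 0.006, 0.009], [0.099, 0.011, 0.017], [0.148, 0.014, 0.024], [0.198, 0.017, 0.031], [0.248, 0.019, 0.037], [0.298, 0.02, 0.043], [0.348, 0.02, 0.048], [0.398, 0.02, 0.053]] 
rot [[-0.002, 0.002, 0.026], [-0.003, 0.004, 0.052], [-0.004, 0.007, 0.078], [-0.004, 0.01, 0.105], [-0.004, 0.013, 0.131], [-0.003, 0.016, 0.157], [-0.002, 0.019, 0.183], [-0.0, 0.022, 0.209]] 
P [504.0, -115.0, 177.0] minz 172.0
```

Request:
{"api": "send_rows", "payload": {
  "offset": [
    [0.049,0.006,0.009],
    [0.099,0.011,0.017],
    [0.148,0.014,0.024],
    [0.198,0.017,0.031],
    [0.248,0.019,0.037],
    [0.298,0.02,0.043],
    [0.348,0.02,0.048],
    [0.398,0.02,0.053]
  ],
  "delta_rot": [
    [-0.002,0.002,0.026],
    [-0.003,0.004,0.052],
    [-0.004,0.007,0.078],
    [-0.004,0.01,0.105],
    [-0.004,0.013,0.131],
    [-0.003,0.016,0.157],
    [-0.002,0.019,0.183],
    [0,0.022,0.209]
  ]
}}

```text
time: 37.98
tool_pos: [505.5, -115.8, 177.6]
tcp_rot: [-2.589, 0.519, -1.738]
contact_force: [0.3, -0.9, -4.2]
grip_width: 35.6
finger_force: 29.9
```

```bash
python3 b.py
```

```text
[-0.73  0.31  2.03  1.07  0.76  2.79] 0.0 [ 527.76863404 -129.45951005  183.        ]
t 37.98 p [ 505.5 -115.8  177.6] q [-0.77  0.31  2.06  1.05  0.84  1.93] F [ 0.3 -0.9 -4.2] w 35.6
rows left 5 
off [[0.01, -0.048, 0.009], [0.018, -0.097, 0.017], [0.026, -0.146, 0.024], [0.033, -0.195, 0.031], [0.039, -0.244, 0.037]] 
rot [[0.002, 0.002, 0.026], [0.004, 0.003, 0.053], [0.006, 0.004, 0.079], [0.009, 0.005, 0.105], [0.012, 0.005, 0.132]] 
P [529.0, -130.0, 185.0] minz 178.0
```

Request:
{"api": "send_rows", "payload": {
  "offset": [
    [0.01,-0.048,0.009],
    [0.018,-0.097,0.017],
    [0.026,-0.146,0.024],
    [0.033,-0.195,0.031],
    [0.039,-0.244,0.037],
    [0.039,-0.244,0.037]
  ],
  "delta_rot": [
    [0.002,0.002,0.026],
    [0.004,0.003,0.053],
    [0.006,0.004,0.079],
    [0.009,0.005,0.105],
    [0.012,0.005,0.132],
    [0.012,0.005,0.132]
  ]
}}

```text
time: 38.72
tool_pos: [530.8, -129.8, 185.8]
tcp_rot: [-3.135, 0.738, -2.738]
contact_force: [-0.6, -0.3, -5.4]
grip_width: 35.9
finger_force: 29.9
```

Run:
```python
from tg import *
t,T=place(-10,-127,.4); print(t); C=t+[-70,0,30]
show((C,T))
```

```text
[ 637.76863404 -109.45951005   43.        ]
t 38.73 p [ 530.8 -129.8  185.8] q [-0.73  0.31  2.03  1.07  0.76  2.78] F [-0.6 -0.3 -5.4] w 35.9
off [0.374, 0.041, 0.93] rot [-0.001, 0.001, 0.0] mm 120 deg 0
```

Request:
{"api": "send_rows", "payload": {
  "offset": [
    [0.07,0.01,0.19],
    [0.15,0.02,0.37],
    [0.22,0.03,0.56],
    [0.3,0.03,0.74],
    [0.374,0.041,0.93],
    [0.374,0.041,0.93]
  ],
  "delta_rot": [
    [0,0,0],
    [0,0,0],
    [0,0,0],
    [-0.001,0.001,0],
    [-0.001,0.001,0],
    [-0.001,0.001,0]
  ]
}}

```text
time: 39.48
tool_pos: [567.6, -109.1, 72.6]
tcp_rot: [3.141, 0.731, -2.738]
contact_force: [0.7, 1.2, -4.3]
grip_width: 35.9
finger_force: 29.9
```

Run:
```python
from tg import *
t,T=place(-10,-127,.4)
show((t+[0,0,12],T),(t+[0,0,4],T))
```

```text
t 39.48 p [ 567.6 -109.1   72.6] q [-0.63  0.57  2.05  1.45  0.62  2.39] F [ 0.7  1.2 -4.3] w 35.9
off [-0.302, -0.232, 0.467] rot [0.0, -0.0, 0.0] mm 72 deg 0
off [-0.257, -0.232, 0.517] rot [0.0, -0.0, 0.0] mm 75 deg 0
```

Request:
{"api": "send_rows", "payload": {
  "offset": [
    [-0.08,-0.06,0.12],
    [-0.15,-0.12,0.24],
    [-0.23,-0.18,0.36],
    [-0.302,-0.232,0.467],
    [-0.302,-0.232,0.467],
    [-0.28,-0.232,0.49],
    [-0.257,-0.232,0.517],
    [-0.257,-0.232,0.517]
  ],
  "delta_rot": [
    [0,0,0],
    [0,0,0],
    [0,0,0],
    [0,0,0],
    [0,0,0],
    [0,0,0],
    [0,0,0],
    [0,0,0]
  ]
}}

```text
time: 40.48
tool_pos: [638.6, -110.8, 49.6]
tcp_rot: [-3.139, 0.734, -2.739]
contact_force: [-0.7, 0.2, -3.6]
grip_width: 36.0
finger_force: 29.9
```

Run:
```python
from tg import *
t,T=place(-10,-127,.4)
show((t+[0,0,2],T),(t+[0,0,0],T))
```

```text
t 40.48 p [ 638.6 -110.8   49.6] q [-0.55  0.68  1.89  1.43  0.58  2.5 ] F [-0.7  0.2 -3.6] w 36.0
off [0.028, 0.013, 0.027] rot [-0.0, 0.0, 0.0] mm 5 deg 0
off [0.039, 0.013, 0.039] rot [-0.0, 0.0, 0.0] mm 7 deg 0
```

Request:
{"api": "send_rows", "payload": {
  "offset": [
    [0.007,0.004,0.007],
    [0.014,0.008,0.014],
    [0.02,0.013,0.02],
    [0.024,0.013,0.024],
    [0.028,0.013,0.028],
    [0.028,0.013,0.028]
  ],
  "delta_rot": [
    [0,0,0],
    [0,0,0],
    [0,0,0],
    [0,0,0],
    [0,0,0],
    [0,0,0]
  ]
}}

```text
time: 41.22
tool_pos: [638.4, -109.4, 45.3]
tcp_rot: [-3.139, 0.735, -2.739]
contact_force: [-0.5, 0.2, -4.0]
grip_width: 35.6
finger_force: 29.9
```

Request:
{"api": "send_rows", "payload": {
  "offset": [
    [0.002,0,0.002],
    [0.004,0,0.004],
    [0.006,0,0.006],
    [0.006,0,0.006]
  ],
  "delta_rot": [
    [0,0,0],
    [0,0,0],
    [0,0,0],
    [0,0,0]
  ]
}}

```text
time: 41.72
tool_pos: [638.3, -109.4, 44.3]
tcp_rot: [-3.139, 0.735, -2.738]
contact_force: [0.2, -0.7, -3.8]
grip_width: 36.0
finger_force: 29.9
```

Request:
{"api": "send_rows", "payload": {
  "offset": [
    [0.002,0,0.002],
    [0.004,0,0.004],
    [0.006,0,0.006],
    [0.006,0,0.006]
  ],
  "delta_rot": [
    [0,0,0],
    [0,0,0],
    [0,0,0],
    [0,0,0]
  ]
}}

```text
time: 42.22
tool_pos: [638.3, -109.4, 43.4]
tcp_rot: [-3.139, 0.735, -2.738]
contact_force: [-0.6, 0.3, -3.4]
grip_width: 35.9
finger_force: 29.9
```

Request:
{"api": "send_rows", "payload": {
  "offset": [
    [0.002,0,0.002],
    [0.004,0,0.004],
    [0.004,0,0.004]
  ],
  "delta_rot": [
    [0,0,0],
    [0,0,0],
    [0,0,0]
  ]
}}

```text
time: 42.6
tool_pos: [638.5, -109.4, 43.3]
tcp_rot: [-3.138, 0.736, -2.738]
contact_force: [-3.9, 0.3, 4.9]
grip_width: 35.9
finger_force: 29.9
```

Contact; release, back out, and check.

Request:
{"api": "send_rows", "payload": {
  "offset": [
    [0,0,0],
    [0,0,0],
    [0,0,0],
    [0,0,0],
    [0,0,-0.1],
    [0,0,-0.3],
    [0,0,-0.6],
    [0,0,-0.98]
  ],
  "delta_rot": [
    [0,0,0],
    [0,0,0],
    [0,0,0],
    [0,0,0],
    [0,0,0],
    [0,0,0],
    [0,0,0],
    [0,0,0]
  ],
  "grip": 0.75
}}

```text
time: 43.6
tool_pos: [564.4, -140.1, 130.6]
tcp_rot: [-3.139, 0.734, -2.739]
contact_force: [-0.6, -0.7, 0.6]
grip_width: 68.5
finger_force: 0.0
```

Request:
{"api": "send_rows", "payload": {
  "offset": [
    [0,0,-0.3],
    [0,0,-0.6],
    [0,0,-0.6]
  ],
  "delta_rot": [
    [0,0,0],
    [0,0,0],
    [0,0,0]
  ]
}}

```text
time: 43.98
tool_pos: [520.6, -160.1, 185.4]
tcp_rot: [-3.133, 0.736, -2.737]
contact_force: [0.6, -0.9, -0.5]
grip_width: 69.3
finger_force: 0.0
```

Run:
```python
from tg import *
im=optics.capture("scene"); c=im[120:330,130:450]; cv2.imwrite("pics/s4.png",cv2.resize(c,(800,525),interpolation=cv2.INTER_CUBIC)[:,:,::-1]); show()
```

```text
t 44.02 p [ 520.9 -159.5  184.3] q [-0.8   0.33  2.01  1.04  0.81  2.75] F [-0.3 -0.6 -0. ] w 68.9
```

View pics/s4.png

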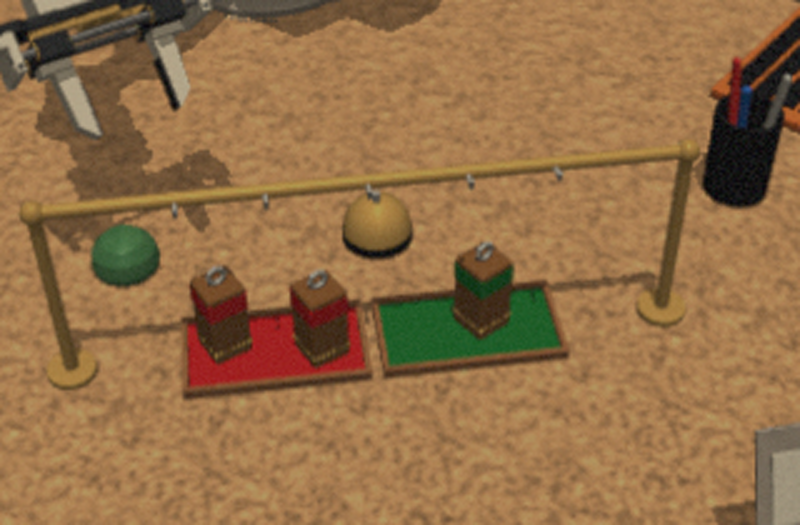

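```bash
python3 -c "
from plant import ticket
print(ticket.close_job())"
```

```text
the job is handed in; nothing more can be done
None
```

All three fobs stand upright with the eye on top, the two red ones in the red bay and the green one in the green bay; each was set down and released, and the job was handed in at about 44 s with the bell, paperweight and pen cup never handled.

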